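# Close down the router bench

### The job

Close down the router bench for the night: first turn the router's dial back until its pointer stands on the index mark, then hang every tool that was left out by its eye on its own peg of the sloping tool board (the black shadows show which goes where), pushed on until it lies against the board. When all the tools are up, finish by hanging the out-of-use tag by its eye over the post on the control box, right down, and let go; leave the dial on its mark and the glue bottle, fibreboard block and tin where they stand.

Things in the scene. Friction and masses are not known exactly. Their poses are not given: they have to be found in the camera images.
- spanner: Steel spanner, 154 mm long, 8 mm thick, shank 16 mm wide, with a forked open jaw at the end away from its eye; 0.16 kg. Eye: round hole 22 mm across in a 38 mm round end, centred at x = +55 mm. Origin: middle of the underside; x runs along it to the eye, z out of its face. Grip the shank at the origin across its width (y). Starts flat on the bench.
- pushstick: Plywood push stick, 149 mm long, 12 mm thick, 26 mm wide, with a square heel that juts to one side (+y) at the end away from its eye; 0.07 kg. Eye: round hole 22 mm across in a 38 mm round end, centred at x = +55 mm. Origin: middle of the underside; x runs along it to the eye, z out of its face. Grip the shank at the origin across its width (y). Starts flat on the bench.
- gauge: Plain straight aluminium setting bar, 149 mm long, 8 mm thick, 32 mm wide, no features but its eye; 0.11 kg. Eye: round hole 22 mm across in a 38 mm round end, centred at x = +55 mm. Origin: middle of the underside; x runs along it to the eye, z out of its face. Grip the shank at the origin across its width (y). Starts flat on the bench.
- tkey: Dark steel T-shaped key, 149 mm long, 10 mm thick, shank 14 mm wide, with a 54 mm cross bar at the end away from its eye; 0.15 kg. Eye: round hole 22 mm across in a 38 mm round end, centred at x = +55 mm. Origin: middle of the underside; x runs along it to the eye, z out of its face. Grip the shank at the origin across its width (y). Starts flat on the bench.
- spanner_eye (a point): Centre of the spanner's eye, at half its thickness.
- pushstick_eye (a point): Centre of the pushstick's eye, at half its thickness.
- gauge_eye (a point): Centre of the gauge's eye, at half its thickness.
- tkey_eye (a point): Centre of the tkey's eye, at half its thickness.
- board: Fixed plywood tool board, lying back like a lectern: its flat face, 320 mm wide and 250 mm up the slope, rises away from the robot at 40 degrees to the bench. Origin: on the bench below the middle of the face's low edge (itself 20 mm up); x horizontal, uphill; y left along the board; z up. Face normal (-sin 40, 0, cos 40), uphill (cos 40, 0, sin 40). A black shadow below each peg shows its tool.
- peg_spanner (a point): The spanner's peg, the first from the left as the robot sees the board: the point on the peg's axis 5 mm out of the board's face (a hung tool's eye comes here). Axes as the board's. Wooden, 10 mm thick, round-ended, stands square to the face and reaches 41 mm out of it, 190 mm up the slope, 75 mm from the next.
- peg_pushstick (a point): The pushstick's peg, second from the left: the point on the peg's axis 5 mm out of the board's face (a hung tool's eye comes here). Axes as the board's. Wooden, 10 mm thick, round-ended, stands square to the face and reaches 41 mm out of it, 190 mm up the slope, 75 mm from the next.
- peg_gauge (a point): The gauge's peg, third from the left: the point on the peg's axis 5 mm out of the board's face (a hung tool's eye comes here). Axes as the board's. Wooden, 10 mm thick, round-ended, stands square to the face and reaches 41 mm out of it, 190 mm up the slope, 75 mm from the next.
- peg_tkey (a point): The tkey's peg, rightmost: the point on the peg's axis 5 mm out of the board's face (a hung tool's eye comes here). Axes as the board's. Wooden, 10 mm thick, round-ended, stands square to the face and reaches 41 mm out of it, 190 mm up the slope, 75 mm from the next.
- box: Fixed grey control box of the router, 155 x 88 x 50 mm high. Origin at the centre of its underside; x runs along it from the dial end to the post end, y to its left.
- dial (a joint): Angle of the dial in rad: grows clockwise seen from above, 0 when the pointer points along the box's +x, range 0 to 6.28; it stays where it is left (friction 0.04 N m). It starts 1.3 to 2.9 rad clockwise of the mark, so it has to be turned back anticlockwise.
- dial_grip (a point): Point on the dial's upright axis, 30 mm above the box top, where the dial's bar is gripped: the bar is 44 mm long (along the pointer), 12 mm wide and reaches from 7 to 43 mm above the box top.
- pointer (a point): Tip of the dial's white pointer, 36 mm from the dial's axis, in line with the bar.
- mark (a point): The black index mark on the pale disc around the dial, 36 mm from the dial's axis and level with the pointer: where the pointer's tip has to come.
- post (a point): Foot of the upright steel tag post, 10 mm thick, at the far end of the box: on its axis, at the box top (z = 50 mm). The post stands 36 mm above it, 73 mm from the dial's axis. Axes as the box's.
- tag: White rigid plastic out-of-use tag, 84 x 36 x 8 mm, with a red panel at one end and a 20 mm round eye at the other; 0.05 kg. Origin: the eye's centre on the underside; x points from panel to eye (the plate spans x -64 to +20 mm), z out of its face. Grip it across its 36 mm width, at x = -35 mm. It starts flat on the bench.
- tag_eye (a point): Centre of the tag's eye, at half its thickness.
- glue: Bystander: glue bottle, 56 mm across, 160 mm high. Origin under its centre.
- mdf: Bystander: fibreboard block 60 x 60 x 30 mm. Origin under its centre.
- tin: Bystander: low round tin, 90 mm across, 60 mm high. Origin under its centre.
Mind the look-alikes: they are no part of the job. What is shaped like the gauge but green is not meant. What is shaped like the tkey but green is not meant.

How it is judged:
By the outcome, as a careful person would: the job done as asked, in the order asked, and still so for the second after the job is handed in, with the robot touching nothing.
Of spanner, pushstick, gauge, tkey only 3 to 4 are there at a start; the rules pass over those that are not, and their reading is None.
At some moment in a run one of spanner, pushstick, gauge, tkey, tag may be knocked a few centimetres aside while the robot is not near it.
Once in a run the grip may slacken for a moment while it holds something.
It also fails if it takes over 208 s, if anything falls off the work surface, if the arm or the gripper's body presses on something with over 40 N, if the wrist force passes 120 N, or if a joint passes its speed limit or range.

### The arm

A 6-joint arm with a two-finger parallel gripper is mounted at the origin on the work surface. World frame = base frame: x ahead of the robot, y to its left, z up, the work surface at z = 0. Lengths are in mm, angles in rad, forces in N, time in s.
With the tool pointing down it reaches from about 300 to 875 mm from the base axis. Payload 4.2 kg.
Tool frame: the origin (TCP) lies midway between the tips of the shut fingers; the grasp point (between the pads) lies tcp_to_grasp behind it (tcp_to_grasp is the distance from the TCP to the grasp point, in mm); z points along the fingers, y is the line along which they close (so a half turn about z gives the same grasp; the last joint's range is limited). The gripper opens to 85 mm and grips with 20 to 120 N. Pads are 22 mm wide; open, the fingers measure 114 mm over their backs; the gripper's body (76 mm by 85 mm) begins 54 mm behind the grasp point. The pads swing forward as they close: fully open they stand 13 mm farther back than shut.
Start: joints at [1.12, 0.32, 1.565, -0, 1.257, -0.02], TCP at [240.122, 522.477, 231.338] pointing down, gripper open.
Joint ranges: [-3.11, 3.11], [-0.84, 2.01], [0.21, 2.61], [-1.34, 4.49], [0.05, 2.63], [-2.56, 2.56]. Speed limits (rad/s): [2.57, 2.57, 3.14, 3.14, 3.14, 3.14].

### API

Orientations are given as a unit quaternion [x, y, z, w].
In Python, from bench import state, camera, camera_params, sign_off, outline_of, tcp_to_grasp gives the robot as it stands.
- The arm moves only by the tool servo_tool, never from a script. Its argument "deltas" is a list of rows, each a list of 7 numbers: the shift along the world's x, y, z as a fraction of full scale, then the turn, a rotation vector about the world's x, y, z as a fraction of full scale, then the opening, from -1 (shut) to 1 (fully open). In form: [[tx, ty, tz, wx, wy, wz, fingers], ...]. A call has 1 to 12 rows; each row is the pose to reach, as a shift and turn from the pose commanded when the call began, turning the shorter way round; what a row does not reach only later rows make up. Full scale, the value 1, is 0.5 m for a shift and pi rad for a turn. A row lasts 1/8 s, in which the tool goes at most 62.5 mm and 10.7 degrees, less where a joint would pass 70% of its speed; a pose out of reach is approached as far as the arm can. A call with a number of a shift or a turn outside -1 to 1 is refused whole. A call with a gripper value outside its range is refused whole. The fingers move at their own pace and stop on an object; the grip force is fixed at half the most. Time passes only in rows, so rows that repeat a pose let the fingers close. It gives the time, the measured TCP pose, the force, the opening and the grip force at its end, in the units of the state.
- state(): the state, without advancing time (a new reading comes with each control period).
- camera(name): name is "scene" or "top" or "wrist"; returns (picture, depth): 480x640x3 uint8, red, green, blue; 480x640 float32, mm along the optical axis (not along the pixel's ray), 0 where there is no reading.
- camera_params(name): a dict with "fx", "fy", "cx", "cy" (pixels), "T" (4x4, takes a point from camera to world coordinates); the wrist camera has in their place "tool_from_camera" (4x4, takes a point from camera to tool coordinates, whose origin is the TCP and whose axes are the flange's). Camera axes: x right, y down, z forward; pixel columns grow to the right and rows downward; lengths in mm; the calibration is good to about 2 mm. A picture is of the moment at which its call begins: read the wrist's pose just before it. camera_params takes no time and is no camera call.
- sign_off(): hands the job in; it is judged then, once.
Trained networks look in the newest picture that a camera, given by its name, has taken for a name from the list of things; names that differ only in an ending like _2 or _b are one class to them, and where a whole thing is asked for, a point or a joint stands for the part that bears it (a point fixed in the world has none). Each returns a list of dicts, best first, with "p" (0 to 1); they miss things now and then, are a little off and sometimes report something else, mostly with a low value. They report only what shows in the picture. A call takes as long as a camera call. They do not tell look-alikes from the thing itself.
- outline_of(camera, query): "mask" (480x640 bool, what is visible of it) and "pixel" ([column, row] in pixels, amid what is visible of it).
The state is a dict: "time": time; "joints": joint angles; "qvel": joint speeds; "tau": joint torques, N m; "ee_pos": TCP position; "tool_rot": TCP orientation; "contact_force": force on the tool from outside, world axes, zero at the start; "ft_torque": the same for the moment, N m; "gripper_width": finger opening in mm; "gripper_force": force on a finger pad.
Only numpy, scipy, OpenCV 4.12 (cv2) and the standard library are available. Lean on these libraries where they do the work, as an engineer would, in place of code of your own. Each camera call takes 0.05 s, during which the arm holds its last target. There are 200 camera calls.

## Working session

There is one attempt and no reset: what is moved stays moved. The work goes in short steps, Python scripts to look and compute and a tool call to move; the robot and the scene stay as the last step left them, time stands still between calls to the robot, and variables do not carry over. Pictures are saved under pics/ and viewed, at most 14 in all, crops included, and the job is handed in when it is done.

Besides the shell and the picture viewer there is one more tool, called after "Request:" as name([rows], argument=value, ...), one row to a line, values as JSON. servo_tool: Moves the arm, as the interface text tells. Its arguments: {"type":"object","properties":{"deltas":{"type":"array","items":{"type":"array","items":{"type":"number","minimum":-1,"maximum":1}}}},"required":["deltas"]}

```bash
ls; mkdir -p pics
cat > h.py <<'E'
import numpy as np, cv2
from bench import *
from scipy.spatial.transform import Rotation as R
def save(n,p): cv2.imwrite('pics/'+n,p[:,:,::-1])
def cloud(name,depth,mask=None):
    c=camera_params(name); v,u=np.nonzero((depth>0)&(mask if mask is not None else True)); z=depth[v,u]
    P=np.c_[(u-c['cx'])/c['fx']*z,(v-c['cy'])/c['fy']*z,z,np.ones(len(z))]
    if name=='wrist':
        s=state();T=np.eye(4);T[:3,:3]=R.from_quat(s['tool_rot']).as_matrix();T[:3,3]=s['ee_pos'];T=T@c['tool_from_camera']
    else: T=c['T']
    return (P@np.array(T).T)[:,:3],u,v
E
python3 - <<'E'
from h import *
s=state();print(s,tcp_to_grasp)
for n in('top','scene'):
    p,d=camera(n);save(n+'0.png',p);print(n,{k:np.round(v,3).tolist() for k,v in camera_params(n).items()})
print(camera_params('wrist'))
E
```

```text
pics
{'time': 0.0, 'joints': array([ 1.11996061e+00,  3.20308298e-01,  1.56564434e+00,  5.50872626e-06,
        1.25745417e+00, -1.99931450e-02]), 'qvel': array([-0.00073943,  0.00146177,  0.00111473, -0.00141928,  0.0016484 ,
       -0.00112474]), 'tau': array([ 1.32291621e-03, -4.15534222e+01, -2.34155130e+01,  3.05410113e-04,
        8.32831924e-03,  6.46051276e-06]), 'ee_pos': array([239.92695153, 522.02561582, 230.48633426]), 'tool_rot': array([ 2.13759739e-01,  9.76885843e-01, -8.81446299e-04, -2.14119194e-04]), 'contact_force': array([-0.57410637,  0.50781061,  0.45536406]), 'ft_torque': array([-0.02512005,  0.04676136,  0.01073433]), 'gripper_force': 0.0, 'gripper_width': 85.6817876354432} 18.700000000000003
top {'fx': 471.119, 'fy': 471.119, 'cx': 321.409, 'cy': 234.833, 'T': [[-0.003, -0.981, 0.194, 281.768], [-1.0, 0.003, 0.001, -12.126], [-0.001, -0.194, -0.981, 1146.299], [0.0, 0.0, 0.0, 1.0]]}
scene {'fx': 465.289, 'fy': 465.289, 'cx': 320.575, 'cy': 241.113, 'T': [[-0.472, 0.73, -0.493, 1120.937], [0.881, 0.4, -0.251, 299.718], [0.014, -0.554, -0.833, 1195.348], [0.0, 0.0, 0.0, 1.0]]}
{'fx': 393.0686641047664, 'fy': 393.0686641047664, 'cx': 318.2563633934284, 'cy': 237.2464041166154, 'tool_from_camera': array([[-9.35172713e-04, -9.46452056e-01, -3.22843043e-01,
         8.31123405e+01],
       [ 9.99999454e-01, -1.03560235e-03,  1.39311584e-04,
         1.03710415e+00],
       [-4.66188751e-04, -3.22842737e-01,  9.46452508e-01,
        -1.42245440e+02],
       [ 0.00000000e+00,  0.00000000e+00,  0.00000000e+00,
         1.00000000e+00]])}
```

View pics/top0.png

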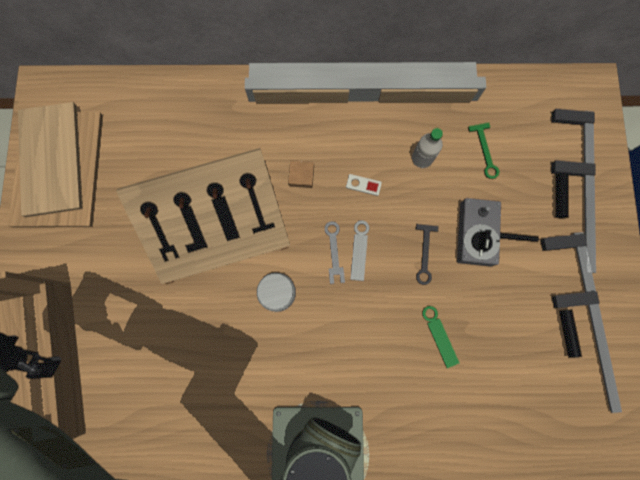

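View pics/scene0.png

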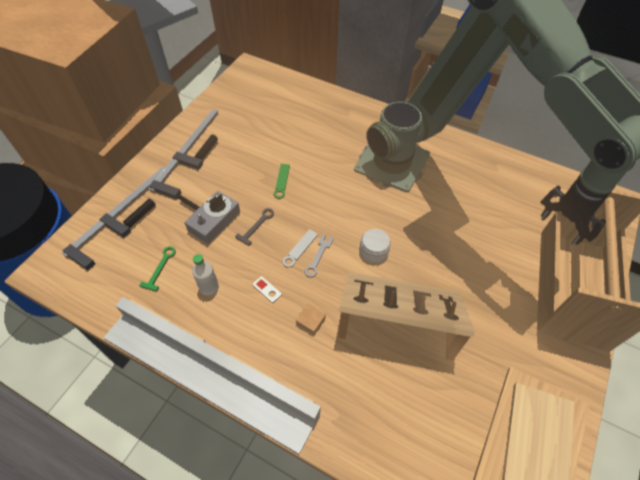

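```bash
cat >> h.py <<'E'
def look(cam,names,zmin=-99):
    p,d=camera(cam); out={}
    for n in names:
        r=outline_of(cam,n); L=[]
        for o in r[:3]:
            P,u,v=cloud(cam,d,o['mask'])
            if len(P)<15: continue
            (c,sz,a)=cv2.minAreaRect(P[:,:2].astype(np.float32))
            L.append((round(o['p'],2),np.round(o['pixel']).astype(int).tolist(),'med',np.round(np.median(P,0)).tolist(),'rect',np.round(c,1).tolist(),np.round(sz,1).tolist(),round(a,1),'rgb',np.median(p[v,u],0).astype(int).tolist()))
        out[n]=L; print(n,*L,sep='\n   ')
    return p,d
E
python3 - <<'E'
from h import *
look('top',['spanner','pushstick','gauge','tkey','tag','box','dial','pointer','board','glue','mdf','tin'])
E
```

```text
spanner
   (0.92, [334, 256], 'med', [453.0, -42.0, 8.0], 'rect', [465.8, -41.5], [152.9, 38.0], 5.3, 'rgb', [133, 133, 131])
pushstick
   (0.49, [206, 215], 'med', [533.0, 250.0, 109.0], 'rect', [555.7, 287.3], [276.7, 381.5], 17.0, 'rgb', [155, 131, 99])
gauge
   (0.85, [440, 339], 'med', [258.0, -293.0, 8.0], 'rect', [263.8, -291.7], [150.2, 36.2], 22.7, 'rgb', [61, 127, 73])
   (0.68, [359, 251], 'med', [462.0, -104.0, 8.0], 'rect', [470.5, -105.0], [32.9, 148.4], 84.2, 'rgb', [157, 158, 152])
tkey
   (0.84, [486, 144], 'med', [736.0, -429.0, 10.0], 'rect', [727.6, -434.8], [152.0, 54.2], 14.5, 'rgb', [48, 111, 58])
   (0.72, [424, 249], 'med', [467.0, -265.0, 10.0], 'rect', [461.8, -261.3], [54.1, 152.9], 78.4, 'rgb', [68, 68, 67])
tag
   (0.81, [364, 187], 'med', [633.0, -123.0, 8.0], 'rect', [635.9, -118.0], [79.1, 36.3], 75.7, 'rgb', [182, 178, 165])
   (0.68, [203, 215], 'med', [533.0, 249.0, 108.0], 'rect', [556.4, 284.9], [276.5, 379.0], 17.0, 'rgb', [155, 131, 99])
   (0.63, [482, 233], 'med', [506.0, -386.0, 50.0], 'rect', [502.4, -441.1], [189.1, 153.4], 83.8, 'rgb', [9
[... 535 characters left out ...]
68.0, -265.0, 10.0], 'rect', [460.1, -261.5], [57.1, 150.0], 80.2, 'rgb', [68, 68, 67])
board
   (0.79, [204, 213], 'med', [534.0, 249.0, 109.0], 'rect', [564.6, 257.9], [274.8, 320.1], 16.7, 'rgb', [155, 131, 99])
glue
   (0.91, [426, 149], 'med', [696.0, -261.0, 101.0], 'rect', [735.4, -286.5], [62.6, 124.1], 55.3, 'rgb', [93, 103, 82])
mdf
   (0.97, [299, 175], 'med', [656.0, 41.0, 30.0], 'rect', [660.4, 41.7], [61.8, 61.5], 88.7, 'rgb', [149, 114, 79])
tin
   (0.7, [275, 294], 'med', [363.0, 95.0, 59.0], 'rect', [366.1, 99.3], [95.6, 91.9], 52.7, 'rgb', [162, 163, 157])
   (0.5, [360, 254], 'med', [459.0, -103.0, 8.0], 'rect', [470.5, -104.8], [32.6, 148.4], 84.2, 'rgb', [157, 158, 152])
```

The top view shows the spanner at (334,256), the grey gauge at (359,251), the dark tkey at (426,250) and the tag at (364,185). The board is on the left, with the spanner, pushstick, gauge and tkey shadows in that order. There is no push stick. The dial is at (482,240) on the box. The green ones are decoys.

```bash
cat > board.py <<'E'
from h import *
p,d=camera('top')
m=max(outline_of('top','board'),key=lambda o:o['p'])['mask']
m=cv2.dilate(m.astype(np.uint8),np.ones((9,9)))>0
P,u,v=cloud('top',d,m)
# plane ransac
rng=np.random.default_rng(0);best=0
for _ in range(300):
    a,b,c=P[rng.choice(len(P),3,False)];n=np.cross(b-a,c-a);l=np.linalg.norm(n)
    if l<1:continue
    n/=l;k=np.abs((P-a)@n)<2
    if k.sum()>best and .6<abs(n[2])<.9:best=k.sum();K=k
Q=P[K];c0=Q.mean(0);n=np.linalg.svd(Q-c0)[2][2];n*=np.sign(n[2])
K=np.abs((P-c0)@n)<2.5;Q=P[K];c0=Q.mean(0);n=np.linalg.svd(Q-c0)[2][2];n*=np.sign(n[2])
print('n',n,'tilt',np.degrees(np.arccos(n[2])))
yaw=np.arctan2(-n[1],-n[0]);print('yaw',np.degrees(yaw))
def frame(yaw):
    s,c=np.sin(np.radians(40)),np.cos(np.radians(40))
    Rz=R.from_euler('z',yaw).as_matrix();return Rz@[-s,0,c],Rz@[c,0,s],Rz@[0,1,0]
N,U,L=frame(yaw)
a=Q@U;b=Q@L
(cc,sz,an)=cv2.minAreaRect(np.c_[a,b].astype(np.float32));print('rect in plane',cc,sz,an)
H=(P-c0)@n; G=P[(H>6)&(H<45)]
print('pegpts',len(G))
for i in range(4):
    # predicted from rect
    e=cc[0]-125+190; l=cc[1]+112.5-75*i
    X=N*(c0@N+5)+U*e+L*l
    k=(np.abs((G-X)@L)<12)&(np.abs((G-X)@U)<14)
    print(i,np.round(X,1),k.sum(),'meas offset U,L', np.round([np.median((G[k]-X)@U),np.median((G[k]-X)@L),np.max((G[k]-X)@N)],1) if k.sum() else '')
E
python3 board.py
cat > box.py <<'E'
from h import *
import sys
cam=sys.argv[1]
p,d=camera(cam);save(sys.argv[2],p)
P,u,v=cloud(cam,d)
k=(np.abs(P[:,2]-50)<5)&(np.hypot(P[:,0]-510,P[:,1]+385)<110)
r=cv2.minAreaRect(P[k,:2].astype(np.float32));print('top',r,np.median(P[k,2]),k.sum())
E
python3 box.py top t2.png
```

```text
n [-0.61501244 -0.18370246  0.76682013] tilt 39.93080857632691
yaw 16.63073560181971
rect in plane (503.73980712890625, 85.6954345703125) (251.83682250976562, 320.69500732421875) 0.10248924046754837
pegpts 191
0 [537.2 367.3 146.1] 50 meas offset U,L [ 2.4 -2.4 38.6]
1 [558.6 295.4 146.1] 43 meas offset U,L [ 2.5 -1.9 37. ]
2 [580.1 223.6 146.1] 40 meas offset U,L [ 4.  -1.7 37.5]
3 [601.6 151.7 146.1] 41 meas offset U,L [ 3.7 -0.5 38.4]
top ((509.36883544921875, -391.990478515625), (88.92776489257812, 155.9341583251953), 83.61404418945312) 50.67375333735947 1878
```

Request:
servo_tool([
  [0,0,0.2,0,0,0,1],
  [0.3,-0.6,0.2,0,0,0,1],
  [0.3,-0.9,0.2,0,0,0,1],
  [0.3,-0.9,0.2,0,0,0,1],
  [0.3,-0.9,0.2,0,0,0,1],
])

```text
time: 1.52
ee_pos: [323.5, 286.5, 314.9]
tool_rot: [0.213, 0.977, 0.0, 0.0]
contact_force: [1.8, -0.3, 0.2]
gripper_width: 85.3
gripper_force: 0.0
```

Request:
servo_tool([
  [0.2,-1,-0.05,0,0,0.137,1],
  [0.2,-1,-0.05,0,0,0.137,1],
  [0.2,-1,-0.05,0,0,0.137,1],
  [0.2,-1,-0.05,0,0,0.137,1],
  [0.2,-1,-0.05,0,0,0.137,1],
  [0.2,-1,-0.05,0,0,0.137,1],
  [0.2,-1,-0.05,0,0,0.137,1],
  [0.2,-1,-0.05,0,0,0.137,1],
  [0.2,-1,-0.05,0,0,0.137,1],
])

```text
time: 2.65
ee_pos: [423.3, -214.7, 289.3]
tool_rot: [0.002, 1.0, -0.0, -0.0]
contact_force: [0.2, 1.1, 0.6]
gripper_width: 85.2
gripper_force: 0.0
```

Request:
servo_tool([
  [0.1,-0.35,-0.05,0,0,0,1],
  [0.1,-0.35,-0.05,0,0,0,1],
  [0.1,-0.35,-0.05,0,0,0,1],
  [0.1,-0.35,-0.05,0,0,0,1],
  [0.1,-0.35,-0.05,0,0,0,1],
  [0.1,-0.35,-0.05,0,0,0,1],
])

```text
time: 3.4
ee_pos: [473.1, -385.5, 265.4]
tool_rot: [-0.0, 1.0, -0.0, 0.0]
contact_force: [-0.3, 0.1, 0.1]
gripper_width: 85.3
gripper_force: 0.0
```

```bash
cat > dial.py <<'E'
from h import *
import sys
s=state();print(s['ee_pos'],s['tool_rot'],s['contact_force'])
p,d=camera('wrist');save(sys.argv[1],p)
P,u,v=cloud('wrist',d)
k=(np.abs(P[:,2]-50)<4)&(np.hypot(P[:,0]-510,P[:,1]+385)<105)
r=cv2.minAreaRect(P[k,:2].astype(np.float32));print('top',r,np.median(P[k,2]),k.sum())
near=(np.hypot(P[:,0]-510,P[:,1]+385)<110)
for lo,hi in((62,80),(80,98)):
    k=near&(P[:,2]>lo)&(P[:,2]<hi)
    Q=P[k,:2]; m=np.zeros((300,300),np.uint8); q=np.round(Q-[360,-535]).astype(int); m[q[:,0],q[:,1]]=1
    m=cv2.morphologyEx(m,cv2.MORPH_CLOSE,np.ones((5,5)))
    n,lab=cv2.connectedComponents(m); l=lab[q[:,0],q[:,1]]
    for i in range(1,n):
        if (l==i).sum()>25: print(lo,(l==i).sum(),cv2.minAreaRect(Q[l==i].astype(np.float32)),np.round(Q[l==i].mean(0),1),P[k][l==i,2].max())
# white pointer / black mark around
for o in outline_of('wrist','pointer')[:2]: print('ptr',o['p'],o['pixel'],o['mask'].sum(), np.round(np.median(cloud('wrist',d,o['mask'])[0],0),1))
E
python3 dial.py w1.png
```

```text
[ 473.14067833 -385.4551943   265.38664453] [-3.59316283e-04  9.99999893e-01 -4.90602817e-05  2.85585596e-04] [-0.31292117  0.10845498  0.07584084]
top ((508.3323974609375, -390.4890441894531), (87.86199951171875, 154.2464141845703), 83.61947631835938) 50.300550163804786 11102
62 53 ((459.8268737792969, -383.38323974609375), (11.529808044433594, 1.877849817276001), 83.91060638427734) [ 459.6 -383.7] 79.56515461375182
62 79 ((550.5091552734375, -395.0513916015625), (9.76988410949707, 4.9159417152404785), 81.44672393798828) [ 549.7 -395.5] 79.60573257289138
80 775 ((480.82470703125, -387.4241638183594), (12.049664497375488, 44.310787200927734), 78.19638061523438) [ 479.  -387.3] 95.17608647026401
80 107 ((553.0542602539062, -395.7111511230469), (9.022401809692383, 9.499444961547852), 22.611799240112305) [ 552.2 -395.6] 87.08535848203599
ptr 0.81 [315.9, 207.3] 2589 [ 477.2 -388.2   57.3]
```

View pics/w1.png

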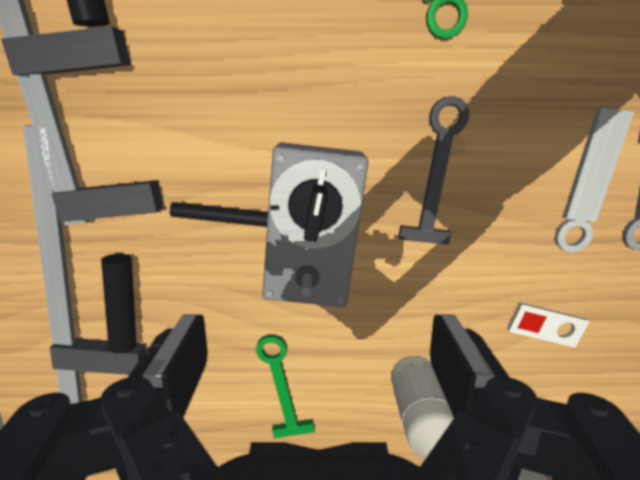

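```bash
cat > mark.py <<'E'
from h import *
print(np.round(state()['joints'],3))
c=np.array([480.8,-387.4])
p,d=camera('wrist');P,u,v=cloud('wrist',d)
g=p[v,u].max(1).astype(int); rr=np.hypot(*(P[:,:2]-c).T)
an=np.degrees(np.arctan2(*(P[:,:2]-c).T[::-1]))%360
k=(rr>33)&(rr<39)&(P[:,2]<62)&(P[:,2]>48)
for a in range(0,360,4):
    q=k&(an>=a)&(an<a+4); print(a,int(np.median(g[q])) if q.sum() else None,int(g[q].min()) if q.sum() else None,round(float(np.median(P[q,2])),1) if q.sum() else '',end=' | ')
k=(rr>30)&(rr<41)&(g<60)&(an>240)&(an<300)&(P[:,2]>48);print('\nmark',k.sum(),an[k].mean(),rr[k].mean(),P[k].mean(0))
k=(rr>24)&(rr<40)&(g>200)&(an>150)&(an<190);print('ptr',k.sum(),an[k].mean(),P[k].mean(0), g.max())
E
python3 mark.py
```

```text
[-0.703  0.358  1.421  0.     1.362 -2.274]
0 108 93 51.1 | 4 110 107 51.2 | 8 109 107 51.0 | 12 109 108 51.4 | 16 109 107 50.6 | 20 108 106 51.2 | 24 109 108 51.3 | 28 110 107 51.0 | 32 110 108 50.9 | 36 110 110 51.8 | 40 110 109 51.3 | 44 110 107 50.7 | 48 109 107 51.2 | 52 109 107 50.8 | 56 111 110 51.3 | 60 113 110 51.0 | 64 113 112 51.3 | 68 113 111 51.0 | 72 113 111 51.2 | 76 132 111 51.1 | 80 194 111 51.0 | 84 207 135 51.4 | 88 213 201 51.4 | 92 216 214 50.8 | 96 214 213 50.7 | 100 214 213 51.0 | 104 213 212 51.3 | 108 216 214 51.5 | 112 215 214 51.3 | 116 215 214 51.2 | 120 216 216 51.3 | 124 216 216 50.7 | 128 216 216 51.2 | 132 216 215 51.2 | 136 218 216 51.2 | 140 218 216 50.9 | 144 218 216 50.9 | 148 218 217 50.7 | 152 218 217 51.0 | 156 219 218 51.1 | 160 219 196 51.0 | 164 220 208 51.5 | 168 222 211 51.8 | 172 222 221 50.7 | 176 222 219 51.3 | 180 221 219 51.2 | 184 222 219 51.0 | 188 221 219 51.2 | 192 221 219 51.4 | 196 220 219 51.0 | 200 219 218 51.0 | 204 219 219 50.8 | 208 219 218 50.9 | 212 218 217 51.2 | 216 218 217 50.9 | 220 218 217 51.2 | 224 217 217 51.2 | 228 217 217 51.3 | 232 217 217 51.0 | 236 218 217 51.4 | 240 217 217 51.1 | 244 216 215 51.0 | 248 215 214 51.0 | 252 218 215 51.3 | 256 217 214 51.2 | 260 214 213 51.3 | 264 213 198 51.2 | 268 150 61 51.3 | 272 92 45 51.6 | 276 188 125 51.3 | 280 213 207 50.8 | 284 212 210 51.3 | 288 214 210 51.3 | 292 215 215 51.3 | 296 215 214 50.8 | 300 217 215 51.3 | 304 217 215 50.9 | 308 213 205 51.6 | 312 208 199 50.9 | 316 204 161 51.0 | 320 210 197 51.2 | 324 212 207 51.3 | 328 211 181 51.0 | 332 204 140 51.1 | 336 163 109 50.8 | 340 108 99 51.8 | 344 106 95 51.2 | 348 105 83 51.2 | 352 118 111 51.2 | 356 111 90 51.1 | 
mark 1227 261.81436884813417 40.278811741678204 [ 475.13676723 -426.84269664  302.87598553]
ptr 387 170.21684395165883 [ 448.34378138 -381.80671787   52.19606476] 241
```

Request:
servo_tool([
  [0.015,-0.004,-0.2,0,0,-0.533,0.3],
  [0.015,-0.004,-0.2,0,0,-0.533,0.3],
  [0.015,-0.004,-0.2,0,0,-0.533,0.3],
  [0.015,-0.004,-0.2,0,0,-0.533,0.3],
  [0.015,-0.004,-0.2,0,0,-0.533,0.3],
  [0.015,-0.004,-0.2,0,0,-0.533,0.3],
  [0.015,-0.004,-0.2,0,0,-0.533,0.3],
  [0.015,-0.004,-0.2,0,0,-0.533,0.3],
  [0.015,-0.004,-0.2,0,0,-0.533,0.3],
])

```text
time: 4.68
ee_pos: [480.9, -388.1, 165.2]
tool_rot: [0.745, 0.668, 0.0, 0.0]
contact_force: [-1.3, 0.3, -0.3]
gripper_width: 55.4
gripper_force: 0.0
```

Request:
servo_tool([
  [0,0,-0.1,0,0,-0.533,0.3],
  [0,0,-0.1,0,0,-0.533,0.3],
  [0,0,-0.1,0,0,-0.533,0.3],
  [0,0,-0.1,0,0,-0.533,0.3],
  [0,0,-0.1,0,0,-0.533,0.3],
  [0,0,-0.1,0,0,-0.533,0.3],
  [0,0,-0.1,0,0,-0.533,0.3],
  [0,0,-0.1,0,0,-0.533,0.3],
  [0,0,-0.1,0,0,-0.533,0.3],
  [0,0,-0.1,0,0,-0.533,0.3],
])

```text
time: 5.92
ee_pos: [480.9, -388.3, 115.2]
tool_rot: [0.995, -0.102, 0.0, 0.0]
contact_force: [0.3, 0.7, -0.1]
gripper_width: 55.3
gripper_force: 0.0
```

Run:
```python
from h import *
s=state();T=R.from_quat(s['tool_rot']).as_matrix();print(s['ee_pos'],s['joints'],s['gripper_width'],T.round(3).tolist(),np.degrees(np.arctan2(T[1,1],T[0,1])))
```

```text
[ 480.87894775 -388.25895919  115.15073845] [-6.97790680e-01  4.75568827e-01  1.62646298e+00 -1.14178012e-04
  1.03883544e+00  1.07810566e+00] 55.28886838146156 [[0.979, -0.204, 0.0], [-0.204, -0.979, -0.001], [0.001, 0.0, -1.0]] -101.74805613079735
```

Lined up across the bar; go down to grip.

Request:
servo_tool([
  [0,0.001,-0.05,0,0,0,0.3],
  [0,0.001,-0.1,0,0,0,0.3],
  [0,0.001,-0.1,0,0,0,-1],
  [0,0.001,-0.1,0,0,0,-1],
  [0,0.001,-0.1,0,0,0,-1],
  [0,0.001,-0.1,0,0,0,-1],
  [0,0.001,-0.1,0,0,0,-1],
])

```text
time: 6.8
ee_pos: [481.5, -388.8, 66.1]
tool_rot: [0.995, -0.104, 0.001, 0.001]
contact_force: [0.2, -1.1, 5.8]
gripper_width: 11.1
gripper_force: 61.6
```

Request:
servo_tool([
  [0,0.001,0,0,0,0.05,-1],
  [0,0.001,0,0,0,0.1,-1],
  [0,0.001,0,0,0,0.15,-1],
  [0,0.001,0,0,0,0.2,-1],
  [0,0.001,0,0,0,0.25,-1],
  [0,0.001,0,0,0,0.3,-1],
  [0,0.001,0,0,0,0.35,-1],
  [0,0.001,0,0,0,0.4,-1],
  [0,0.001,0,0,0,0.45,-1],
  [0,0.001,0,0,0,0.5,-1],
  [0,0.001,0,0,0,0.55,-1],
  [0,0.001,0,0,0,0.584,-1],
])

```text
time: 8.3
ee_pos: [480.1, -387.3, 66.1]
tool_rot: [0.686, 0.728, -0.0, -0.0]
contact_force: [-4.0, 2.6, 9.7]
gripper_width: 11.4
gripper_force: 62.2
```

Request:
servo_tool([
  [0,0,0,0,0,0,0.3],
  [0,0,0,0,0,0,0.3],
  [0,0,0,0,0,0,0.3],
  [0,0,0.1,0,0,0,0.3],
  [0,0,0.2,0,0,0,0.3],
  [0,0,0.3,0,0,0,0.3],
  [0,0,0.4,0,0,0,0.3],
  [0,0,0.4,0,0,0,0.5],
  [0,0,0.4,0,0,0,1],
])

```text
time: 9.43
ee_pos: [480.4, -387.4, 263.8]
tool_rot: [0.687, 0.727, 0.0, -0.001]
contact_force: [1.4, 0.3, -0.8]
gripper_width: 79.7
gripper_force: 0.0
```

```bash
python3 dial.py w2.png; python3 mark.py; python3 -c "
import cv2;a=cv2.imread('pics/w2.png');cv2.imwrite('pics/w2c.png',cv2.resize(a[120:320,220:420],None,fx=2.5,fy=2.5))"
```

```text
[ 480.42879072 -387.37437238  263.84151938] [ 6.87044387e-01  7.26615198e-01  2.14124007e-05 -6.02835110e-04] [ 1.39452952  0.28689741 -0.77191519]
top ((507.9920654296875, -390.250244140625), (87.65827941894531, 154.13363647460938), 83.49175262451172) 49.27763150889152 12234
62 52 ((479.45660400390625, -365.7193603515625), (1.763998031616211, 11.302570343017578), 86.8050537109375) [ 479.2 -365.5] 79.97093417988236
62 73 ((550.8199462890625, -392.7916564941406), (9.231231689453125, 3.574862480163574), 38.35481262207031) [ 550.4 -392.5] 79.77880824189543
80 774 ((480.2060546875, -387.0516662597656), (11.668418884277344, 43.776859283447266), 3.316760540008545) [ 480.3 -385.3] 94.96396827149437
80 108 ((552.7467651367188, -394.90814208984375), (9.381691932678223, 9.233843803405762), 56.392486572265625) [ 552.4 -394.8] 86.25782337436266
ptr 0.97 [317.0, 202.1] 2468 [ 480.1 -384.3   56. ]
[-0.697  0.372  1.407  0.     1.367 -0.753]
0 119 104 51.2 | 4 104 102 51.2 | 8 103 102 51.1 | 12 102 101 51.2 | 16 103 101 51.0 | 20 103 102 51.1 | 24 103 101 51.2 | 28 104 102 51.5 | 32 104 103 50.9 | 
[... 1156 characters left out ...]
0.9 | 284 202 175 51.1 | 288 207 201 51.0 | 292 210 208 51.1 | 296 209 208 50.9 | 300 212 209 50.6 | 304 212 207 51.3 | 308 207 200 51.2 | 312 201 199 51.1 | 316 201 199 50.8 | 320 205 200 51.1 | 324 206 204 51.3 | 328 206 205 51.0 | 332 205 202 51.1 | 336 205 201 50.9 | 340 203 202 50.8 | 344 203 202 51.3 | 348 203 201 51.4 | 352 204 202 51.1 | 356 193 153 51.1 | 
mark 0 nan nan [nan nan nan]
ptr 358 169.85622757689345 [ 448.12909143 -381.58761741   51.05624882] 233mark.py:10: RuntimeWarning: Mean of empty slice.
  k=(rr>30)&(rr<41)&(g<60)&(an>240)&(an<300)&(P[:,2]>48);print('\nmark',k.sum(),an[k].mean(),rr[k].mean(),P[k].mean(0))
  ret = ret.dtype.type(ret / rcount)
  ret = um.true_divide(
```

View pics/w2c.png

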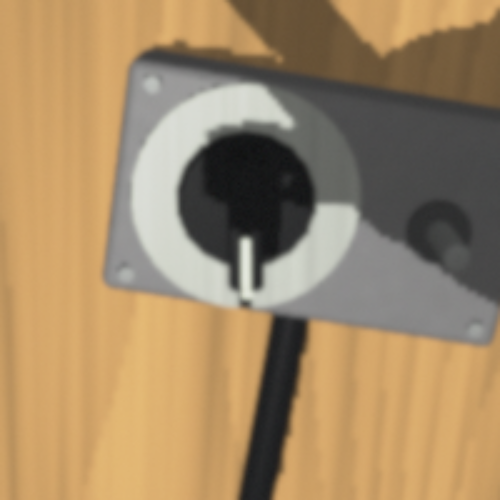

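Pointer tip covers the mark, and the mark's end shows in line just beyond it, so the dial is done. Next I look over the spanner and gauge.

Request:
servo_tool([
  [-0.05,0.624,0,0,0,-0.49,1],
  [-0.05,0.624,0,0,0,-0.49,1],
  [-0.05,0.624,0,0,0,-0.49,1],
  [-0.05,0.624,0,0,0,-0.49,1],
  [-0.05,0.624,0,0,0,-0.49,1],
  [-0.05,0.624,0,0,0,-0.49,1],
  [-0.05,0.624,0,0,0,-0.49,1],
  [-0.05,0.624,0,0,0,-0.49,1],
  [-0.05,0.624,0,0,0,-0.49,1],
  [-0.05,0.624,0,0,0,-0.49,1],
])

```text
time: 10.82
ee_pos: [455.3, -75.6, 263.7]
tool_rot: [0.999, 0.044, -0.001, -0.0]
contact_force: [0.2, 0.8, -0.3]
gripper_width: 85.0
gripper_force: 0.0
```

```bash
cat > tool.py <<'E'
from h import *
import sys
TH={'spanner':8,'gauge':8,'tkey':10,'tag':8}
def find(name,cam='wrist',off=55,verb=True,pick=None):
    s=state();p,d=camera(cam); res=[]
    for o in outline_of(cam,name)[:4]:
        m=o['mask'];P,u,v=cloud(cam,d,m)
        if len(P)<50: continue
        rgb=np.median(p[v,u],0)
        if rgb[1]>rgb[0]+25: continue
        cs,h=cv2.findContours(m.astype(np.uint8),cv2.RETR_CCOMP,cv2.CHAIN_APPROX_NONE)
        holes=[c for c,q in zip(cs,h[0]) if q[3]>=0 and cv2.contourArea(c)>12]
        if not holes: print(name,'no hole',o['p'],o['pixel'],np.median(P,0));continue
        hc=max(holes,key=cv2.contourArea);M=cv2.moments(hc);px=(M['m10']/M['m00'],M['m01']/M['m00'])
        z=TH[name]*.75
        e=ray(cam,px,s,z)[:2]
        T=P[np.abs(P[:,2]-TH[name])<5][:,:2]-e; r=np.hypot(*T.T); lo,hi=(22,62) if name!='tag' else (14,55)
        q=T[(r>lo)&(r<hi)]; D=-q.mean(0);D/=np.linalg.norm(D)
        vv=np.linalg.svd(q-q.mean(0))[2][0]; vv*=np.sign(vv@D)
        L=(T@vv); org=e-off*vv
        res.append((o['p'],org,vv)); print(name,round(o['p'],2),'eye',e.round(1),'org',org.round(1),'dir',np.degrees(np.arctan2(vv[1],vv[0])).round(1),'dir2',np.degrees(np.arctan2(D[1],D[0])).round(1),'span',L.min().round(1),L.max().round(1),'side',(T@[-vv[1],vv[0]]).min().round(1),(T@[-vv[1],vv[0]]).max().round(1),rgb)
    return res
def ray(cam,px,s,z):
    c=camera_params(cam)
    if cam=='wrist':
        T=np.eye(4);T[:3,:3]=R.from_quat(s['tool_rot']).as_matrix();T[:3,3]=s['ee_pos'];T=T@c['tool_from_camera']
    else:T=np.array(c['T'])
    r=T[:3,:3]@[(px[0]-c['cx'])/c['fx'],(px[1]-c['cy'])/c['fy'],1];o=T[:3,3]
    return o+r*(z-o[2])/r[2]
if __name__=='__main__':
    s=state();t=R.from_quat(s['tool_rot']).as_matrix();print('tcp',s['ee_pos'].round(1),'x dir',np.degrees(np.arctan2(t[1,0],t[0,0])).round(2),'j',s['joints'].round(2),'w',round(s['gripper_width'],1))
    for n in sys.argv[2:]: find(n,sys.argv[1],35 if n=='tag' else 55)
E
python3 tool.py wrist spanner gauge; python3 tool.py top spanner gauge tkey tag
```

```text
tcp [455.3 -75.6 263.7] x dir 5.08 j [-0.19  0.12  1.75 -0.    1.28  1.29] w 85.0
spanner 0.76 eye [523.6 -35.3] org [468.8 -39.6] dir 4.6 dir2 4.8 span -135.4 17.8 side -19.0 17.8 [86. 86. 84.]
gauge 0.91 eye [ 525.6 -108.3] org [ 471.1 -101.4] dir -7.2 dir2 -5.5 span -129.6 17.9 side -18.4 18.4 [218. 220. 213.]
gauge 0.64 eye [523.1 -35.1] org [468.2 -39.2] dir 4.3 dir2 5.6 span -134.6 18.7 side -19.8 17.5 [86. 86. 84.]
tcp [455.6 -75.7 264.3] x dir 5.06 j [-0.19  0.12  1.75 -0.    1.28  1.29] w 85.3
spanner no hole 0.8 [334.1, 261.3] [444.22065068 -42.21776657   8.03857668]
gauge no hole 0.67 [359.7, 256.2] [ 448.99598964 -102.623334      8.40200649]
tkey 0.81 eye [ 402.3 -258.8] org [ 457.  -264.3] dir 174.2 dir2 174.6 span -131.4 17.7 side -18.9 28.0 [74. 73. 73.]
```

Request:
servo_tool([
  [0.027,0.072,-0.1,0,0,-0.002,-0.06],
  [0.027,0.072,-0.2,0,0,-0.002,-0.06],
  [0.027,0.072,-0.3,0,0,-0.002,-0.06],
  [0.027,0.072,-0.4,0,0,-0.002,-0.06],
  [0.027,0.072,-0.48,0,0,-0.002,-0.06],
  [0.027,0.072,-0.523,0,0,-0.002,-0.06],
  [0.027,0.072,-0.523,0,0,-0.002,-0.06],
  [0.027,0.072,-0.523,0,0,-0.002,-1],
  [0.027,0.072,-0.523,0,0,-0.002,-1],
  [0.027,0.072,-0.523,0,0,-0.002,-1],
  [0.027,0.072,-0.523,0,0,-0.002,-1],
  [0.027,0.072,-0.523,0,0,-0.002,-1],
])

```text
time: 12.92
ee_pos: [470.3, -39.8, 4.4]
tool_rot: [0.999, 0.041, 0.001, 0.0]
contact_force: [-0.3, -0.3, 7.1]
gripper_width: 13.2
gripper_force: 59.1
```

Request:
servo_tool([
  [0,0,0.1,0,0,0,-1],
  [0,0,0.2,0,0,0,-1],
  [0,0,0.3,0,0,0,-1],
  [0,0,0.4,0,0,0,-1],
  [0,0,0.5,0,0,0,-1],
  [0,0,0.5,0,0,0,-1],
])

```text
time: 13.68
ee_pos: [471.2, -39.9, 257.2]
tool_rot: [0.999, 0.041, 0.005, 0.001]
contact_force: [0.1, 1.5, -2.1]
gripper_width: 13.0
gripper_force: 59.1
```

```bash
cat > held.py <<'E'
from h import *
import sys
# eye in tool frame from wrist picture: returns mask cloud in tool frame
name=sys.argv[1]; th={'spanner':8,'gauge':8,'tkey':10,'tag':8}[name]
s=state();p,d=camera('wrist');save('held_%s_%s.png'%(name,sys.argv[2]),p)
c=camera_params('wrist');T=np.array(c['tool_from_camera'])
print('tcp',s['ee_pos'].round(1),'w',round(s['gripper_width'],1),'F',s['contact_force'].round(1))
for o in outline_of('wrist',name)[:3]:
    m=o['mask'];v,u=np.nonzero(m&(d>0));z=d[v,u]
    P=(np.c_[(u-c['cx'])/c['fx']*z,(v-c['cy'])/c['fy']*z,z,np.ones(len(z))]@T.T)[:,:3]
    cs,h=cv2.findContours(m.astype(np.uint8),cv2.RETR_CCOMP,cv2.CHAIN_APPROX_NONE)
    hs=[k for k,q in zip(cs,h[0]) if q[3]>=0 and cv2.contourArea(k)>12]
    print(o['p'],o['pixel'],'med tool',np.median(P,0).round(1),'range',np.percentile(P,2,0).round(1),np.percentile(P,98,0).round(1))
    if hs:
        M=cv2.moments(max(hs,key=cv2.contourArea));r=T[:3,:3]@[(M['m10']/M['m00']-c['cx'])/c['fx'],(M['m01']/M['m00']-c['cy'])/c['fy'],1]
        rim=P[np.hypot(u-M['m10']/M['m00'],v-M['m01']/M['m00'])<1.6*np.sqrt(cv2.contourArea(max(hs,key=cv2.contourArea))/np.pi)]
        zt=np.median(rim[:,2]); e=T[:3,3]+r*(zt+th*.25-T[2,3])/r[2]; print('  hole px',M['m10']/M['m00'],M['m01']/M['m00'],'top z',zt,'eye in tool',e.round(1),'mid z',zt+th/2)
E
python3 held.py spanner 1
```

```text
tcp [471.2 -39.9 257.2] w 13.0 F [ 0.1  1.5 -2.1]
0.7 [315.5, 271.1] med tool [23.7 -1.  -3. ] range [-59.2 -16.7  -4.3] [69.7 14.6 -0.2]
  hole px 317.9055513211382 189.5380462398374 top z -2.963432994239099 eye in tool [53.9 -1.1 -1. ] mid z 1.0365670057609009
0.43 [534.0, 205.2] med tool [-16.5 220.6 248.2] range [-101.6  193.9  246.2] [ 39.5 255.4 256.1]
  hole px 512.4151202749141 270.06529209621993 top z 247.6197439786414 eye in tool [-87.4 209.2 249.6] mid z 251.6197439786414
```

View pics/held_spanner_1.png

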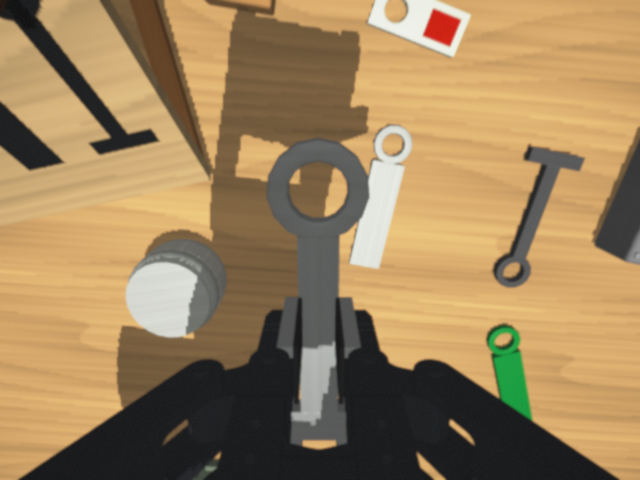

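```bash
cat > plan.py <<'E'
from h import *
import sys
# usage: plan.py pegindex eyex eyey eyez out(mm of eye mid from face) sign(+1 tool x=U) [du dl]
a=[float(x) for x in sys.argv[1:]]; i=int(a[0]);e=np.array(a[1:4]);out=a[4];sg=a[5];du,dl=(a[6:8]+[0,0])[:2] if len(a)>6 else (0,0)
X=np.array([[537.2,367.3,146.1],[558.6,295.4,146.1],[580.1,223.6,146.1],[601.6,151.7,146.1]])[i]
yaw=np.radians(16.63);s_,c_=np.sin(np.radians(40)),np.cos(np.radians(40));Rz=R.from_euler('z',yaw).as_matrix()
N,U,L=Rz@[-s_,0,c_],Rz@[c_,0,s_],Rz@[0,1,0]
Rt=np.c_[sg*U,-sg*L,-N]
if __name__=='__main__':
    s=state();Rc=R.from_quat(s['tool_rot']).as_matrix()
    p=X+N*(out-5)+U*du+L*dl-Rt@e
    rv=R.from_matrix(Rt@Rc.T).as_rotvec()
    print('target',p.round(1),'now',s['ee_pos'].round(1),'delta/0.5',((p-s['ee_pos'])/500).round(4),'rot/pi',(rv/np.pi).round(4),'j',s['joints'].round(2))
    print('per mm N/500',(N/500).round(5),'U',(U/500).round(5),'L',(L/500).round(5))
E
python3 plan.py 0 53.9 -1.1 1 85 1
```

```text
target [448.1 339.5 173.5] now [468.5 -39.6 252.8] delta/0.5 [-0.0409  0.7583 -0.1586] rot/pi [ 0.0411 -0.2189  0.0638] j [-0.11  0.14  1.75 -0.    1.25  1.38]
per mm N/500 [-0.00123 -0.00037  0.00153] U [0.00147 0.00044 0.00129] L [-0.00057  0.00192  0.     ]
```

Request:
servo_tool([
  [-0.041,0.758,0.02,0.041,-0.219,0.064,-1],
  [-0.041,0.758,0.02,0.041,-0.219,0.064,-1],
  [-0.041,0.758,0.02,0.041,-0.219,0.064,-1],
  [-0.041,0.758,0.02,0.041,-0.219,0.064,-1],
  [-0.041,0.758,0.02,0.041,-0.219,0.064,-1],
  [-0.041,0.758,0.02,0.041,-0.219,0.064,-1],
  [-0.041,0.758,-0.06,0.041,-0.219,0.064,-1],
  [-0.041,0.758,-0.159,0.041,-0.219,0.064,-1],
  [-0.041,0.758,-0.159,0.041,-0.219,0.064,-1],
  [-0.041,0.758,-0.159,0.041,-0.219,0.064,-1],
])

```text
time: 15.02
ee_pos: [463.1, 326.1, 196.2]
tool_rot: [0.936, 0.148, 0.315, -0.059]
contact_force: [0.9, -0.8, -1.5]
gripper_width: 13.2
gripper_force: 59.3
```

```bash
python3 held.py spanner 2; python3 plan.py 0 53.9 -1.1 1 85 1
```

```text
tcp [463.1 326.1 196.2] w 13.2 F [ 0.9 -0.8 -1.5]
0.65 [319.7, 266.0] med tool [23.8 -0.8 -2.7] range [-59.2 -16.9  -4. ] [69.5 15.4 87.3]
  hole px 317.8907455875445 189.54526541842827 top z -2.5384398072878014 eye in tool [53.7 -0.8 -0.5] mid z 1.4615601927121986
target [448.1 339.5 173.5] now [463.5 326.6 197.7] delta/0.5 [-0.031   0.0259 -0.0484] rot/pi [-0.0012 -0.0149 -0.0097] j [ 0.72  0.12  2.12 -0.69  0.36  2.56]
per mm N/500 [-0.00123 -0.00037  0.00153] U [0.00147 0.00044 0.00129] L [-0.00057  0.00192  0.     ]
```

View pics/held_spanner_2.png

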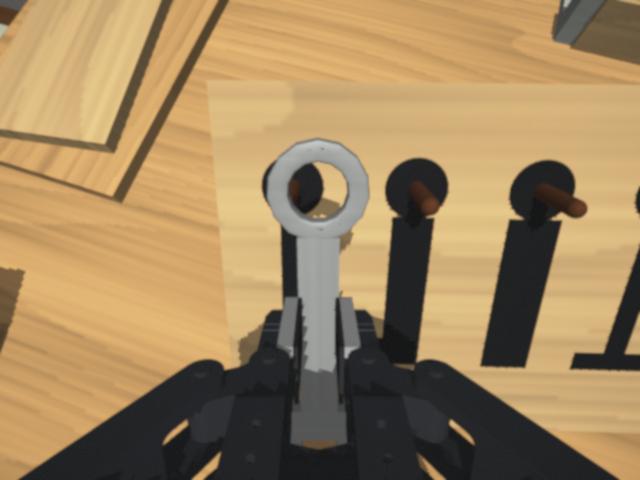

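The spanner is held well and the peg shows through its eye, but joint 6 is at its limit. I'll check how much in-plane turn that costs.

```bash
cat > ik.py <<'E'
from h import *
import sys
from scipy.optimize import least_squares
sys.argv=['x','0','53.8','-1','1.2','85','1'] if len(sys.argv)<7 else sys.argv
import plan
s=state();j=s['joints'];Rm=R.from_quat(s['tool_rot'])
def f(j23,j1,j4,j5,j6,c=0):return R.from_euler('ZYZYZ',[j1,j23,j4,j5,j6+c])
A=f(j[1]+j[2],j[0],j[3],j[4],0)
E=(A.inv()*Rm).as_euler('ZYZ');print('check residual/offset', (A.inv()*Rm).as_rotvec(), j[5])
c=(A.inv()*Rm).as_rotvec()[2]-j[5]
for sg in(1,-1):
  for th in(0,5,10,15,20):
    Rt=R.from_rotvec(plan.N*np.radians(th))*R.from_matrix(np.c_[sg*plan.U,-sg*plan.L,-plan.N])
    for j1,j23 in((.72,2.24),(.78,2.24),(.72,2.4),(.78,2.4)):
        e=(f(j23,j1,0,0,0).inv()*Rt).as_euler('ZYZ'); print(sg,th,j1,j23,'j4,j5,j6',e[0].round(2),e[1].round(2),((e[2]-c+np.pi)%(2*np.pi)-np.pi).round(2))
E
python3 ik.py 2>&1 | grep -v Warn
```

```text
Traceback (most recent call last):
  File "ik.py", line 8, in <module>
    A=f(j[1]+j[2],j[0],j[3],j[4],0)
  File "ik.py", line 7, in f
    def f(j23,j1,j4,j5,j6,c=0):return R.from_euler('ZYZYZ',[j1,j23,j4,j5,j6+c])
                                      ~~~~~~~~~~~~^^^^^^^^^^^^^^^^^^^^^^^^^^^^^
  File "scipy/spatial/transform/_rotation.pyx", line 1413, in scipy.spatial.transform._rotation.Rotation.from_euler
ValueError: Expected axis specification to be a non-empty string of upto 3 characters, got ZYZYZ
```

```bash
sed -i "s/R.from_euler('ZYZYZ',\[j1,j23,j4,j5,j6+c\])/R.from_euler('ZYZ',[j1,j23,j4])*R.from_euler('YZ',[j5,j6+c])/" ik.py; python3 ik.py 2>&1 | grep -v Warn
```

```text
check residual/offset [ 2.71657355e-16 -4.41443201e-16 -2.15535140e+00] 2.5570375837993446
1 0 0.72 2.24 j4,j5,j6 -0.84 0.37 2.72
1 0 0.78 2.24 j4,j5,j6 -0.88 0.4 2.8
1 0 0.72 2.4 j4,j5,j6 -1.26 0.29 -3.13
1 0 0.78 2.4 j4,j5,j6 -1.25 0.32 -3.09
1 5 0.72 2.24 j4,j5,j6 -0.84 0.37 2.63
1 5 0.78 2.24 j4,j5,j6 -0.88 0.4 2.71
1 5 0.72 2.4 j4,j5,j6 -1.26 0.29 3.07
1 5 0.78 2.4 j4,j5,j6 -1.25 0.32 3.11
1 10 0.72 2.24 j4,j5,j6 -0.84 0.37 2.54
1 10 0.78 2.24 j4,j5,j6 -0.88 0.4 2.62
1 10 0.72 2.4 j4,j5,j6 -1.26 0.29 2.98
1 10 0.78 2.4 j4,j5,j6 -1.25 0.32 3.02
1 15 0.72 2.24 j4,j5,j6 -0.84 0.37 2.46
1 15 0.78 2.24 j4,j5,j6 -0.88 0.4 2.54
1 15 0.72 2.4 j4,j5,j6 -1.26 0.29 2.89
1 15 0.78 2.4 j4,j5,j6 -1.25 0.32 2.93
1 20 0.72 2.24 j4,j5,j6 -0.84 0.37 2.37
1 20 0.78 2.24 j4,j5,j6 -0.88 0.4 2.45
1 20 0.72 2.4 j4,j5,j6 -1.26 0.29 2.81
1 20 0.78 2.4 j4,j5,j6 -1.25 0.32 2.85
-1 0 0.72 2.24 j4,j5,j6 -0.84 0.37 -0.42
-1 0 0.78 2.24 j4,j5,j6 -0.88 0.4 -0.34
-1 0 0.72 2.4 j4,j5,j6 -1.26 0.29 0.01
-1 0 0.78 2.4 j4,j5,j6 -1.25 0.32 0.05
-1 5 0.72 2.24 j4,j5,j6 -0.84 0.37 -0.51
-1 5 0.78 2.24 j4,j5,j6 -0.88 0.4 -0.43
-1 5 0.72 2.4 j4,j5,j6 -1.26 0.29 -0.07
-1 5 0.78 2.4 j4,j5,j6 -1.25 0.32 -0.03
-1 10 0.72 2.24 j4,j5,j6 -0.84 0.37 -0.6
-1 10 0.78 2.24 j4,j5,j6 -0.88 0.4 -0.52
-1 10 0.72 2.4 j4,j5,j6 -1.26 0.29 -0.16
-1 10 0.78 2.4 j4,j5,j6 -1.25 0.32 -0.12
-1 15 0.72 2.24 j4,j5,j6 -0.84 0.37 -0.69
-1 15 0.78 2.24 j4,j5,j6 -0.88 0.4 -0.6
-1 15 0.72 2.4 j4,j5,j6 -1.26 0.29 -0.25
-1 15 0.78 2.4 j4,j5,j6 -1.25 0.32 -0.21
-1 20 0.72 2.24 j4,j5,j6 -0.84 0.37 -0.77
-1 20 0.78 2.24 j4,j5,j6 -0.88 0.4 -0.69
-1 20 0.72 2.4 j4,j5,j6 -1.26 0.29 -0.34
-1 20 0.78 2.4 j4,j5,j6 -1.25 0.32 -0.29
```

Regrip with the tool turned half round: set the spanner back where it lay.

```bash
cat > goto.py <<'E'
from h import *
import sys
x,y,z,psi=map(float,sys.argv[1:5])
Rt=R.from_euler('z',psi,degrees=True)*R.from_euler('x',180,degrees=True)
s=state();rv=(Rt*R.from_quat(s['tool_rot']).inv()).as_rotvec()
print('now',s['ee_pos'].round(1),'d',((np.array([x,y,z])-s['ee_pos'])/500).round(4),'rot',(rv/np.pi).round(4),'j',s['joints'].round(2))
E
python3 goto.py 468.5 -39.6 5 4.6
```

```text
now [463.5 326.6 197.7] d [ 0.0099 -0.7324 -0.3854] rot [-0.0468  0.2036 -0.0718] j [ 0.72  0.12  2.12 -0.69  0.36  2.56]
```

Request:
servo_tool([
  [0.01,-0.1,0.06,0,0,0,-1],
  [0.01,-0.732,0.08,-0.047,0.204,-0.072,-1],
  [0.01,-0.732,0.08,-0.047,0.204,-0.072,-1],
  [0.01,-0.732,0.08,-0.047,0.204,-0.072,-1],
  [0.01,-0.732,0.08,-0.047,0.204,-0.072,-1],
  [0.01,-0.732,0.08,-0.047,0.204,-0.072,-1],
  [0.01,-0.732,-0.05,-0.047,0.204,-0.072,-1],
  [0.01,-0.732,-0.15,-0.047,0.204,-0.072,-1],
  [0.01,-0.732,-0.25,-0.047,0.204,-0.072,-1],
  [0.01,-0.732,-0.33,-0.047,0.204,-0.072,-1],
  [0.01,-0.732,-0.33,-0.047,0.204,-0.072,-1],
  [0.01,-0.732,-0.33,-0.047,0.204,-0.072,-1],
])

```text
time: 16.62
ee_pos: [470.1, -39.7, 33.3]
tool_rot: [0.999, 0.04, 0.0, 0.001]
contact_force: [0.7, -0.3, -1.8]
gripper_width: 13.1
gripper_force: 59.4
```

```bash
python3 goto.py 468.5 -39.6 7 4.6
```

```text
now [470.1 -39.7  33.3] d [-0.0031  0.0001 -0.0526] rot [ 0.0005  0.0003 -0.0001] j [-0.11  0.39  2.06 -0.    0.69  1.38]
```

Request:
servo_tool([
  [0,0,-0.03,0,0,0,-1],
  [0,0,-0.054,0,0,0,-1],
  [0,0,-0.054,0,0,0,-0.06],
  [0,0,-0.054,0,0,0,-0.06],
  [0,0,-0.054,0,0,0,-0.06],
  [0,0,-0.054,0,0,0,-0.06],
  [0,0,0.05,0,0,0,-0.06],
  [0,0,0.2,0,0,0,-0.06],
  [0,0,0.2,0,0,0.25,-0.06],
  [0,0,0.2,0,0,0.25,-0.06],
  [0,0,0.2,0,0,0.25,-0.06],
  [0,0,0.2,0,0,0.25,-0.06],
])

```text
time: 18.12
ee_pos: [468.1, -39.5, 131.6]
tool_rot: [0.914, 0.406, -0.001, 0.001]
contact_force: [0.4, -0.2, -0.6]
gripper_width: 40.1
gripper_force: 0.0
```

Request:
servo_tool([
  [0,0,0.15,0,0,0.7,1],
  [0,0,0.2,0,0,0.75,1],
  [0,0,0.2,0,0,0.75,1],
  [0,0,0.2,0,0,0.75,1],
  [0,0,0.2,0,0,0.75,1],
  [0,0,0.2,0,0,0.75,1],
  [0,0,0.2,0,0,0.75,1],
  [0,0,0.2,0,0,0.75,1],
  [0,0,0.2,0,0,0.75,1],
  [0,0,0.2,0,0,0.75,1],
  [0,0,0.2,0,0,0.75,1],
  [0,0,0.2,0,0,0.75,1],
])

```text
time: 19.62
ee_pos: [468.1, -39.5, 231.4]
tool_rot: [0.027, 1.0, 0.0, 0.002]
contact_force: [0.2, -0.2, -0.7]
gripper_width: 85.1
gripper_force: 0.0
```

Request:
servo_tool([
  [0,0,0,0,0,0.02,1],
  [0,0,0,0,0,0.02,1],
  [0,0,0,0,0,0,1],
  [0,0,0,0,0,0,1],
])

```text
time: 20.12
ee_pos: [468.2, -39.5, 231.4]
tool_rot: [0.031, 1.0, 0.0, 0.002]
contact_force: [-0.9, 0.1, -0.0]
gripper_width: 85.2
gripper_force: 0.0
```

```bash
python3 tool.py wrist spanner gauge;  python3 goto.py 468.5 -39.6 5 184.6
```

```text
tcp [468.2 -39.5 231.4] x dir 176.49 j [-0.11  0.15  1.79  0.    1.19 -1.62] w 85.2
spanner 0.97 eye [521.6 -33.8] org [466.9 -40. ] dir 6.4 dir2 4.9 span -134.5 19.0 side -18.2 21.1 [84. 84. 83.]
gauge 0.72 eye [ 524.7 -107.6] org [470.4 -99.4] dir -8.6 dir2 -5.5 span -129.6 19.0 side -21.7 18.3 [193. 196. 186.]
now [468.2 -39.5 231.4] d [ 5.000e-04 -3.000e-04 -4.528e-01] rot [-0.0003  0.0011  0.0449] j [-0.11  0.15  1.79  0.    1.19 -1.62]
```

Request:
servo_tool([
  [-0.001,0,-0.1,0,0,0.046,-0.06],
  [-0.001,0,-0.2,0,0,0.046,-0.06],
  [-0.001,0,-0.3,0,0,0.046,-0.06],
  [-0.001,0,-0.4,0,0,0.046,-0.06],
  [-0.001,0,-0.453,0,0,0.046,-0.06],
  [-0.001,0,-0.453,0,0,0.046,-0.06],
  [-0.001,0,-0.453,0,0,0.046,-1],
  [-0.001,0,-0.453,0,0,0.046,-1],
  [-0.001,0,-0.453,0,0,0.046,-1],
  [-0.001,0,-0.453,0,0,0.046,-1],
  [-0.001,0,-0.453,0,0,0.046,-1],
])

```text
time: 21.7
ee_pos: [469.0, -39.6, 6.4]
tool_rot: [-0.042, 0.999, 0.0, 0.003]
contact_force: [-1.0, 0.4, 6.5]
gripper_width: 12.2
gripper_force: 59.4
```

Request:
servo_tool([
  [0,0,0.1,0,0,0,-1],
  [0,0,0.2,0,0,0,-1],
  [0,0,0.3,0,0,0,-1],
  [0,0,0.4,0,0,0,-1],
  [0,0,0.5,0,0,0,-1],
  [0,0,0.5,0,0,0,-1],
])

```text
time: 22.45
ee_pos: [469.7, -39.7, 259.1]
tool_rot: [-0.042, 0.999, -0.0, 0.007]
contact_force: [-0.4, -0.2, -2.5]
gripper_width: 12.5
gripper_force: 58.6
```

```bash
python3 held.py spanner 3; python3 plan.py 0 -54.5 0 1.2 75 -1
```

```text
tcp [469.7 -39.7 259.1] w 12.5 F [-0.4 -0.2 -2.5]
0.72 [317.4, 211.7] med tool [44.9  1.2 -1.2] range [-64.5 -16.   -2.5] [79.7 17.7  3.1]
target [453.3 342.3 165.6] now [467.1 -39.4 254.7] delta/0.5 [-0.0275  0.7633 -0.1781] rot/pi [ 0.0409 -0.2178  0.063 ] j [-0.11  0.13  1.75  0.    1.25 -1.76]
per mm N/500 [-0.00123 -0.00037  0.00153] U [0.00147 0.00044 0.00129] L [-0.00057  0.00192  0.     ]
```

Request:
servo_tool([
  [-0.028,0.763,0.02,0.041,-0.218,0.063,-1],
  [-0.028,0.763,0.02,0.041,-0.218,0.063,-1],
  [-0.028,0.763,0.02,0.041,-0.218,0.063,-1],
  [-0.028,0.763,0.02,0.041,-0.218,0.063,-1],
  [-0.028,0.763,0.02,0.041,-0.218,0.063,-1],
  [-0.028,0.763,0.02,0.041,-0.218,0.063,-1],
  [-0.028,0.763,-0.06,0.041,-0.218,0.063,-1],
  [-0.028,0.763,-0.178,0.041,-0.218,0.063,-1],
  [-0.028,0.763,-0.178,0.041,-0.218,0.063,-1],
  [-0.028,0.763,-0.178,0.041,-0.218,0.063,-1],
  [-0.028,0.763,-0.178,0.041,-0.218,0.063,-1],
])

```text
time: 23.92
ee_pos: [453.7, 341.8, 165.7]
tool_rot: [-0.136, 0.93, 0.049, 0.339]
contact_force: [-0.3, 0.4, -2.0]
gripper_width: 12.2
gripper_force: 59.0
```

```bash
python3 plan.py 0 -54.5 0 2.5 60 -1; python3 held.py spanner 4
```

```text
target [461.8 344.8 155.1] now [453.7 341.8 165.7] delta/0.5 [ 0.0162  0.0059 -0.0212] rot/pi [-0.0001  0.0001  0.0001] j [ 0.8   0.18  2.18 -1.14  0.35 -0.05]
per mm N/500 [-0.00123 -0.00037  0.00153] U [0.00147 0.00044 0.00129] L [-0.00057  0.00192  0.     ]
tcp [453.7 341.8 165.7] w 12.2 F [-0.3  0.4 -2. ]
0.9 [316.7, 212.2] med tool [45.2  0.6 -1. ] range [-64.5 -16.1  -2.3] [80.3 17.5  3.6]
```

View pics/held_spanner_4.png

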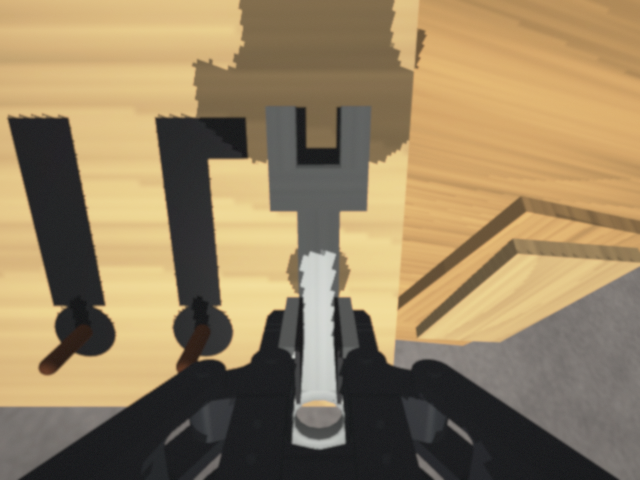

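Request:
servo_tool([
  [0.016,0.006,-0.021,0,0,0,-1],
  [0.032,0.011,-0.04,0,0,0,-1],
  [0.047,0.015,-0.06,0,0,0,-1],
  [0.047,0.015,-0.06,0,0,0,-1],
])

```text
time: 24.52
ee_pos: [477.8, 349.6, 136.6]
tool_rot: [-0.136, 0.93, 0.049, 0.339]
contact_force: [-0.2, -0.4, -1.6]
gripper_width: 11.9
gripper_force: 59.0
```

```bash
python3 plan.py 0 -54.5 0 2.5 5 -1
```

```text
target [495.7 354.9 113. ] now [477.8 349.6 136.6] delta/0.5 [ 0.0358  0.0107 -0.0473] rot/pi [-0.0001  0.0002  0.0001] j [ 0.77  0.26  2.17 -1.34  0.31  0.14]
per mm N/500 [-0.00123 -0.00037  0.00153] U [0.00147 0.00044 0.00129] L [-0.00057  0.00192  0.     ]
```

```bash
cat > tilt.py <<'E'
import sys
from h import *
import plan
# FK-orientation check and delta for reduced tilt; eye position kept
a=plan.a; j=state()['joints'];s=state();Rm=R.from_quat(s['tool_rot'])
f=lambda j1,j23,j4=0,j5=0:R.from_euler('ZYZ',[j1,j23,j4])*R.from_euler('Y',j5)
c=(f(j[0],j[1]+j[2],j[3],j[4]).inv()*Rm).as_rotvec()[2]-j[5]
for dt in(0,4,6,8,10):
    Rt=R.from_rotvec(plan.L*np.radians(dt))*R.from_matrix(plan.Rt)   # + about L : steeper->flatter
    p=plan.X+plan.N*(plan.out-5)+plan.U*plan.du+plan.L*plan.dl-Rt.apply(plan.e)
    o=[]
    for j23 in(2.43,2.48,2.53):
        e=(f(j[0],j23).inv()*Rt).as_euler('ZYZ');o.append((e[0].round(2),e[1].round(2),((e[2]-c+np.pi)%(2*np.pi)-np.pi).round(2)))
    print(dt,'z',Rt.apply([0,0,1]).round(2),'d',((p-s['ee_pos'])/500).round(4),'rot',((Rt*Rm.inv()).as_rotvec()/np.pi).round(4),o)
E
python3 tilt.py 0 -54.5 0 2.5 5 -1
```

```text
0 z [ 0.62  0.18 -0.77] d [ 0.0358  0.0107 -0.0473] rot [-0.0001  0.0002  0.0001] [(np.float64(-1.34), np.float64(0.31), np.float64(0.14)), (np.float64(-1.5), np.float64(0.3), np.float64(0.31)), (np.float64(-1.66), np.float64(0.3), np.float64(0.47))]
4 z [ 0.56  0.17 -0.81] d [ 0.0315  0.0094 -0.0411] rot [-0.0065  0.0215  0.0001] [(np.float64(-1.11), np.float64(0.31), np.float64(-0.07)), (np.float64(-1.26), np.float64(0.29), np.float64(0.08)), (np.float64(-1.43), np.float64(0.28), np.float64(0.26))]
6 z [ 0.54  0.16 -0.83] d [ 0.0296  0.0088 -0.0379] rot [-0.0096  0.0321  0.0001] [(np.float64(-1.0), np.float64(0.31), np.float64(-0.18)), (np.float64(-1.14), np.float64(0.29), np.float64(-0.03)), (np.float64(-1.31), np.float64(0.27), np.float64(0.14))]
8 z [ 0.51  0.15 -0.85] d [ 0.0277  0.0083 -0.0346] rot [-0.0128  0.0428  0.0002] [(np.float64(-0.89), np.float64(0.32), np.float64(-0.29)), (np.float64(-1.02), np.float64(0.29), np.float64(-0.15)), (np.float64(-1.18), np.float64(0.27), np.float64(0.01))]
10 z [ 0.48  0.14 -0.87] d [ 0.026   0.0078 -0.0312] rot [-0.016   0.0534  0.0002] [(np.float64(-0.79), np.float64(0.33), np.float64(-0.38)), (np.float64(-0.9), np.float64(0.3), np.float64(-0.26)), (np.float64(-1.05), np.float64(0.27), np.float64(-0.12))]
```

Request:
servo_tool([
  [-0.008,-0.002,0.01,-0.013,0.043,0,-1],
  [-0.008,-0.002,0.01,-0.013,0.043,0,-1],
  [0.004,0.001,-0.005,-0.013,0.043,0,-1],
  [0.015,0.004,-0.018,-0.013,0.043,0,-1],
  [0.025,0.008,-0.032,-0.013,0.043,0,-1],
  [0.025,0.008,-0.032,-0.013,0.043,0,-1],
])

```text
time: 25.28
ee_pos: [489.6, 353.2, 119.4]
tool_rot: [-0.139, 0.951, 0.039, 0.272]
contact_force: [-0.3, -1.1, -2.1]
gripper_width: 12.2
gripper_force: 59.0
```

```bash
python3 tilt.py 0 -54.5 0 2.5 7 -1|sed -n '4p'; python3 -c "
from h import *;s=state();print(s['joints'],s['contact_force'],s['gripper_width'])"
```

```text
8 z [ 0.51  0.15 -0.85] d [0.0016 0.0002 0.0029] rot [ 0.0007 -0.0006 -0.    ] [(np.float64(-0.87), np.float64(0.3), np.float64(-0.35)), (np.float64(-1.0), np.float64(0.27), np.float64(-0.21)), (np.float64(-1.17), np.float64(0.24), np.float64(-0.03))]
[ 0.72356602  0.30032262  2.0673161  -0.72498164  0.34266054 -0.50182808] [-0.28613876 -1.05478896 -2.07438426] 12.197118730094711
```

Request:
servo_tool([
  [0.003,0.001,-0.004,0,0,0,-1],
  [0.006,0.002,-0.008,0,0,0,-1],
  [0.006,0.002,-0.008,0,0,0,-1],
])

```text
time: 25.65
ee_pos: [492.5, 354.3, 116.0]
tool_rot: [-0.139, 0.951, 0.039, 0.272]
contact_force: [-2.8, -2.0, 0.2]
gripper_width: 12.0
gripper_force: 58.6
```

Run:
```python
from h import *
p,d=camera('scene');save('s1.png',cv2.resize(p[220:380,320:520],None,fx=3.5,fy=3.5,interpolation=cv2.INTER_CUBIC))
```

```text
(no output)
```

View pics/s1.png

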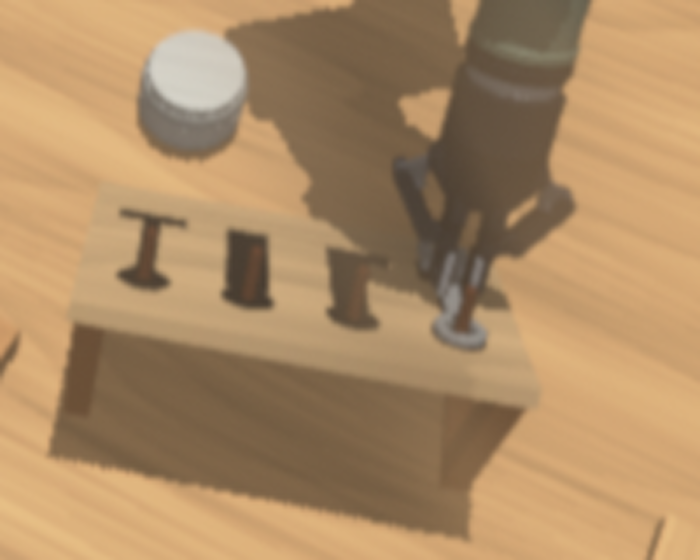

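Request:
servo_tool([
  [0,0,0,0,0,0,-0.1],
  [0,0,0,0,0,0,-0.1],
  [0,0,0,0,0,0,-0.1],
  [0,0,0,0,0,0,-0.1],
  [-0.03,-0.009,0.05,0,0,0,-0.1],
  [-0.1,-0.03,0.17,0,0,0,-0.1],
  [-0.122,-0.036,0.204,0,0,0,0.3],
  [-0.122,-0.036,0.28,0,0,0,1],
])

```text
time: 26.7
ee_pos: [430.1, 335.7, 256.5]
tool_rot: [-0.14, 0.952, 0.039, 0.271]
contact_force: [0.3, 0.8, 0.1]
gripper_width: 71.9
gripper_force: 0.0
```

```bash
cat > chk.py <<'E'
from h import *
import sys,plan
p,d=camera('top')
s=state();print(s['ee_pos'].round(1),s['joints'].round(2),s['gripper_width'])
names=sys.argv[7].split(',')
for k,n in enumerate(names):
    for o in outline_of('top',n)[:2]:
        P,u,v=cloud('top',d,o['mask']);P=P[P[:,2]>25]
        if len(P)<20: continue
        q=P-plan.X; h=q@plan.N+5; 
        g=h<20
        r=cv2.minAreaRect(np.c_[q@plan.U,q@plan.L][g].astype(np.float32))
        print(n,round(o['p'],2),len(P),'height above face pct',np.percentile(h,[5,50,95]).round(1),'U range',np.percentile(q@plan.U,[1,99]).round(),'L',np.percentile(q@plan.L,[1,99]).round(),'rect',np.round(r[0],1),np.round(r[1],1),round(r[2],1))
E
python3 chk.py 0 0 0 0 5 -1 spanner 2>&1; python3 tool.py top gauge tkey tag
```

```text
Traceback (most recent call last):
  File "chk.py", line 2, in <module>
    import sys,plan
  File "plan.py", line 4, in <module>
    a=[float(x) for x in sys.argv[1:]]; i=int(a[0]);e=np.array(a[1:4]);out=a[4];sg=a[5];du,dl=(a[6:8]+[0,0])[:2] if len(a)>6 else (0,0)
       ~~~~~^^^
ValueError: could not convert string to float: 'spanner'
tcp [430.1 335.7 256.5] x dir -163.28 j [ 0.79  0.05  1.97 -0.42  0.67 -0.8 ] w 71.9
gauge no hole 0.81 [359.9, 252.2] [ 460.67204944 -103.65103594    8.17613244]
gauge 0.23 eye [ 403.6 -258.9] org [ 457.8 -267.8] dir 170.7 dir2 175.2 span -129.3 18.9 side -33.4 18.5 [71. 71. 71.]
tkey 0.92 eye [ 404.2 -257.7] org [ 458.8 -264.5] dir 172.9 dir2 172.8 span -129.1 19.4 side -28.2 26.3 [73. 72. 71.]
tkey no hole 0.31 [481.4, 241.2] [ 476.78512139 -386.93100013   59.00619365]
tkey no hole 0.24 [211.5, 210.4] [538.91240707 239.83728347 111.60341791]
tag 0.9 eye [642.6 -95.8] org [ 634.6 -129.9] dir 76.8 dir2 72.5 span -64.3 19.6 side -20.6 21.8 [185. 176. 162.]
tag no hole 0.7 [485.0, 243.9] [ 476.89877642 -387.55653848   58.89430179]
```

```bash
sed -i 's/sys.argv\[1:\]\]/sys.argv[1:] if not x[0].isalpha()]/' plan.py; python3 chk.py 0 0 0 0 5 -1 spanner; python3 goto.py 471 -101 240 174
```

```text
[431.4 336.  254.7] [ 0.79  0.05  1.97 -0.42  0.66 -0.8 ] 85.41556007479114
spanner 0.66 1190 height above face pct [ 71.2  94.8 115. ] U range [-284. -212.] L [-254. -171.] rect [0. 0.] [0. 0.] 0.0
spanner 0.56 364 height above face pct [ 2.5  7.5 10.8] U range [-136.   12.] L [-19.  14.] rect [-63.1  -2.1] [151.9  35. ] 0.6
now [431.4 336.1 254.7] d [ 0.0791 -0.8742 -0.0294] rot [-0.0159  0.177  -0.1225] j [ 0.79  0.05  1.97 -0.42  0.66 -0.8 ]
```

Spanner hangs flat on its peg. Next is the gauge.

Request:
servo_tool([
  [0,-0.12,0.03,-0.016,0.177,-0.122,1],
  [0.079,-0.874,0.03,-0.016,0.177,-0.122,1],
  [0.079,-0.874,0.03,-0.016,0.177,-0.122,1],
  [0.079,-0.874,0,-0.016,0.177,-0.122,1],
  [0.079,-0.874,-0.029,-0.016,0.177,-0.122,1],
  [0.079,-0.874,-0.029,-0.016,0.177,-0.122,1],
  [0.079,-0.874,-0.029,-0.016,0.177,-0.122,1],
  [0.079,-0.874,-0.029,-0.016,0.177,-0.122,1],
  [0.079,-0.874,-0.029,-0.016,0.177,-0.122,1],
  [0.079,-0.874,-0.029,-0.016,0.177,-0.122,1],
])

```text
time: 28.35
ee_pos: [471.3, -99.1, 241.7]
tool_rot: [0.051, 0.999, 0.001, 0.001]
contact_force: [0.1, 0.2, 0.6]
gripper_width: 85.3
gripper_force: 0.0
```

```bash
python3 tool.py wrist gauge;  python3 goto.py 471 -101 5 174
```

```text
tcp [471.3 -99.1 241.7] x dir 174.15 j [-0.23  0.16  1.75  0.    1.23 -1.7 ] w 85.3
gauge 0.69 eye [ 524.8 -107.9] org [ 469.9 -104.1] dir -4.0 dir2 -5.8 span -129.0 19.6 side -18.3 19.7 [195. 198. 188.]
now [471.4 -99.  242. ] d [-0.0007 -0.004  -0.4739] rot [-0.0004  0.0009 -0.0011] j [-0.23  0.16  1.75  0.    1.23 -1.7 ]
```

Request:
servo_tool([
  [-0.0025,-0.0065,-0.1,0,0,0,0.4],
  [-0.0025,-0.0065,-0.2,0,0,0,0.4],
  [-0.0025,-0.0065,-0.3,0,0,0,0.4],
  [-0.0025,-0.0065,-0.4,0,0,0,0.4],
  [-0.0025,-0.0065,-0.474,0,0,0,0.4],
  [-0.0025,-0.0065,-0.474,0,0,0,0.4],
  [-0.0025,-0.0065,-0.474,0,0,0,-1],
  [-0.0025,-0.0065,-0.474,0,0,0,-1],
  [-0.0025,-0.0065,-0.474,0,0,0,-1],
  [-0.0025,-0.0065,-0.474,0,0,0,-1],
])

```text
time: 29.7
ee_pos: [472.9, -104.3, 8.1]
tool_rot: [0.052, 0.999, -0.0, 0.005]
contact_force: [-0.7, -0.3, 10.7]
gripper_width: 0.1
gripper_force: 5.5
```

Request:
servo_tool([
  [0,0,0.1,0,0,0,-1],
  [0,0,0.2,0,0,0,-1],
  [0,0,0.3,0,0,0,-1],
  [0,0,0.4,0,0,0,-1],
  [0,0,0.5,0,0,0,-1],
  [0,0,0.5,0,0,0,-1],
])

```text
time: 30.45
ee_pos: [472.2, -104.1, 260.7]
tool_rot: [0.052, 0.999, -0.001, 0.007]
contact_force: [-0.2, -0.4, -0.6]
gripper_width: -0.0
gripper_force: 0.0
```

```bash
python3 held.py gauge 1; python3 plan.py 2 -54.8 0 1.5 65 -1;python3 tilt.py 2 -54.8 0 1.5 65 -1
```

```text
tcp [ 472.2 -104.1  260.7] w -0.0 F [-0.2 -0.4 -0.6]
0.87 [328.2, 170.0] med tool [ 18.2   8.8 252.8] range [-63.   -6.8 250.9] [ 76.6  24.5 255.4]
  hole px 327.00729517396184 234.42929292929293 top z 253.92267796902783 eye in tool [-49.9  10.3 255.9] mid z 257.92267796902786
0.8 [108.5, 18.2] med tool [ 152.3 -184.8  251.3] range [ 125.9 -205.2  249.2] [ 168.3 -160.8  258.2]
  hole px 120.46651702207257 33.183314627759074 top z 251.46992047380456 eye in tool [ 142.7 -177.5  253.5] mid z 255.46992047380456
0.67 [589.3, 253.6] med tool [-43.2 239.7 190.5] range [-158.2  183.9  103.1] [ 48.9 285.7 251.4]
  hole px 553.1337030191004 303.80529882932836 top z 175.0707876846505 eye in tool [-90.5 214.9 177.1] mid z 179.0707876846505
target [502.  200.3 158. ] now [ 469.8 -103.5  256. ] delta/0.5 [ 0.0644  0.6076 -0.1961] rot/pi [ 0.0204 -0.2211  0.1202] j [-0.24  0.15  1.73  0.    1.26 -1.71]
per mm N/500 [-0.00123 -0.00037  0.00153] U [0.00147 0.00044 0.00129] L [-0.00057  0.00192  0.     ]
0 z [ 0.62  0.18 -0.77] d [ 0.0644  0.6076 -0.1961] rot [ 0.0204 -0.2211  0.1202] [(np.float64(1.3
[... 461 characters left out ...]
[ 0.0172 -0.1877  0.1216] [(np.float64(1.01), np.float64(0.34), np.float64(-3.01)), (np.float64(1.14), np.float64(0.32), np.float64(3.13)), (np.float64(1.29), np.float64(0.3), np.float64(2.98))]
8 z [ 0.51  0.15 -0.85] d [ 0.0561  0.6051 -0.1835] rot [ 0.0162 -0.1766  0.122 ] [(np.float64(0.91), np.float64(0.35), np.float64(-2.92)), (np.float64(1.03), np.float64(0.32), np.float64(-3.04)), (np.float64(1.17), np.float64(0.3), np.float64(3.09))]
10 z [ 0.48  0.14 -0.87] d [ 0.0543  0.6046 -0.1801] rot [ 0.0152 -0.1654  0.1224] [(np.float64(0.81), np.float64(0.36), np.float64(-2.82)), (np.float64(0.92), np.float64(0.32), np.float64(-2.94)), (np.float64(1.05), np.float64(0.3), np.float64(-3.08))]
```

The fingers closed above the bar because their tips stand back when wide open. I'll measure again and retry lower and narrower.

Request:
servo_tool([
  [0,0,0,0,0,0,0.05],
  [0,0,0,0,0,0,0.05],
  [0,0,0,0,0,0,0.05],
])

```text
time: 30.92
ee_pos: [469.8, -103.6, 254.0]
tool_rot: [0.052, 0.999, 0.001, 0.0]
contact_force: [0.8, 0.6, -0.0]
gripper_width: 44.8
gripper_force: 0.0
```

```bash
python3 tool.py wrist gauge;  python3 goto.py 470 -102 -1 174
```

```text
tcp [ 469.8 -103.6  254. ] x dir 174.06 j [-0.24  0.16  1.73  0.    1.26 -1.71] w 44.8
gauge 0.94 eye [527.1 -99.9] org [472.2 -96.5] dir -3.5 dir2 -5.1 span -129.3 18.7 side -18.1 19.0 [109. 108. 104.]
now [ 470.  -103.6  254.4] d [ 1.000e-04  3.200e-03 -5.107e-01] rot [-0.0004  0.0005 -0.0004] j [-0.24  0.16  1.73  0.    1.26 -1.71]
```

Request:
servo_tool([
  [0.0045,0.016,-0.1,0,0,0.006,0.05],
  [0.0045,0.016,-0.2,0,0,0.006,0.05],
  [0.0045,0.016,-0.3,0,0,0.006,0.05],
  [0.0045,0.016,-0.4,0,0,0.006,0.05],
  [0.0045,0.016,-0.47,0,0,0.006,0.05],
  [0.0045,0.016,-0.49,0,0,0.006,0.05],
  [0.0045,0.016,-0.512,0,0,0.006,0.05],
  [0.0045,0.016,-0.512,0,0,0.006,0.05],
])

```text
time: 32.02
ee_pos: [472.7, -95.7, -0.9]
tool_rot: [0.042, 0.999, 0.001, 0.002]
contact_force: [-0.2, -0.7, 0.1]
gripper_width: 45.1
gripper_force: 0.0
```

Request:
servo_tool([
  [0,0,0,0,0,0,-1],
  [0,0,0,0,0,0,-1],
  [0,0,0,0,0,0,-1],
  [0,0,0,0,0,0,-1],
])

```text
time: 32.52
ee_pos: [473.2, -95.8, 0.1]
tool_rot: [0.042, 0.999, 0.0, 0.003]
contact_force: [-0.3, -0.1, 7.1]
gripper_width: 30.0
gripper_force: 60.1
```

Request:
servo_tool([
  [0,0,0.1,0,0,0,-1],
  [0,0,0.2,0,0,0,-1],
  [0,0,0.3,0,0,0,-1],
  [0,0,0.4,0,0,0,-1],
  [0,0,0.5,0,0,0,-1],
  [0,0,0.5,0,0,0,-1],
])

```text
time: 33.28
ee_pos: [474.3, -96.1, 253.2]
tool_rot: [0.042, 0.999, -0.0, 0.006]
contact_force: [-0.4, 0.8, -1.9]
gripper_width: 30.1
gripper_force: 60.2
```

```bash
python3 held.py gauge 2; python3 plan.py 2 -54.8 0 -3 70 -1
```

```text
tcp [474.3 -96.1 253.2] w 30.1 F [-0.4  0.8 -1.9]
0.97 [101.0, 13.6] med tool [ 152.3 -187.7  244.1] range [ 129.5 -208.3  242.1] [ 166.9 -166.1  251. ]
  hole px 108.86932787444557 26.883657454793585 top z 244.12258316720624 eye in tool [ 146.6 -183.6  246.1] mid z 248.12258316720624
0.78 [320.9, 266.6] med tool [24.8  0.9 -7.6] range [-58.7 -14.4  -8.9] [74.3 16.6 -3.3]
  hole px 318.2833502195204 426.7997298210064 top z -6.829090886835786 eye in tool [-52.7   0.9  -4.8] mid z -2.829090886835786
0.19 [589.8, 259.7] med tool [-49.2 231.7 180.3] range [-163.4  176.1   90.3] [ 45.1 280.5 243.9]
  hole px 546.1127029608405 311.80993314231137 top z 229.26774917293895 eye in tool [-129.6  245.6  231.3] mid z 233.26774917293895
target [501.7 200.2 158.4] now [471.8 -95.5 248.8] delta/0.5 [ 0.0597  0.5913 -0.1809] rot/pi [ 0.0224 -0.2215  0.1144] j [-0.22  0.16  1.74  0.    1.24 -1.71]
per mm N/500 [-0.00123 -0.00037  0.00153] U [0.00147 0.00044 0.00129] L [-0.00057  0.00192  0.     ]
```

```bash
python3 tilt.py 2 -54.8 0.5 -3 65 -1|cut -c1-110; python3 tilt.py 2 -54.8 0.5 -3 7 -1|sed -n 4p|cut -c1-110
```

```text
0 z [ 0.62  0.18 -0.77] d [ 0.0662  0.5922 -0.1886] rot [ 0.0224 -0.2215  0.1144] [(np.float64(1.33), np.float
4 z [ 0.56  0.17 -0.81] d [ 0.0613  0.5908 -0.1828] rot [ 0.0201 -0.1993  0.1153] [(np.float64(1.12), np.float
6 z [ 0.54  0.16 -0.83] d [ 0.0591  0.5901 -0.1798] rot [ 0.019  -0.1882  0.1157] [(np.float64(1.01), np.float
8 z [ 0.51  0.15 -0.85] d [ 0.0569  0.5895 -0.1767] rot [ 0.0178 -0.177   0.1162] [(np.float64(0.91), np.float
10 z [ 0.48  0.14 -0.87] d [ 0.0549  0.5888 -0.1735] rot [ 0.0167 -0.1659  0.1165] [(np.float64(0.81), np.floa
8 z [ 0.51  0.15 -0.85] d [ 0.1284  0.6108 -0.2656] rot [ 0.0178 -0.177   0.1162] [(np.float64(0.91), np.float
```

Request:
servo_tool([
  [0.057,0.589,0.02,0.018,-0.177,0.116,-1],
  [0.057,0.589,0.02,0.018,-0.177,0.116,-1],
  [0.057,0.589,0.02,0.018,-0.177,0.116,-1],
  [0.057,0.589,0.02,0.018,-0.177,0.116,-1],
  [0.057,0.589,0.02,0.018,-0.177,0.116,-1],
  [0.057,0.589,-0.08,0.018,-0.177,0.116,-1],
  [0.057,0.589,-0.176,0.018,-0.177,0.116,-1],
  [0.057,0.589,-0.176,0.018,-0.177,0.116,-1],
  [0.057,0.589,-0.176,0.018,-0.177,0.116,-1],
  [0.057,0.589,-0.176,0.018,-0.177,0.116,-1],
])

```text
time: 34.62
ee_pos: [502.2, 199.2, 163.1]
tool_rot: [-0.138, 0.951, 0.041, 0.274]
contact_force: [-1.0, -0.3, -1.0]
gripper_width: 29.8
gripper_force: 60.3
```

```bash
python3 held.py gauge 3; python3 tilt.py 2 -54.8 0.5 -3 7 -1|sed -n 4p;python3 -c "
from h import *;print(state()['joints'])"
```

```text
tcp [502.2 199.2 163.1] w 29.8 F [-1.  -0.3 -1. ]
0.62 [317.5, 265.2] med tool [24.9  0.6 -7.3] range [-58.1 -14.7  -8.6] [74.3 16.2 -3.4]
  hole px 318.634 426.63783333333333 top z -6.578883137814344 eye in tool [-52.6   0.8  -4.6] mid z -2.578883137814344
0.61 [398.3, 175.8] med tool [44.  45.5 77.1] range [-103.8 -115.1   55.9] [125.7 184.6  89. ]
8 z [ 0.51  0.15 -0.85] d [ 0.0685  0.0218 -0.0935] rot [-0.0006  0.0009  0.0002] [(np.float64(-0.32), np.float64(0.16), np.float64(-1.18)), (np.float64(-0.45), np.float64(0.12), np.float64(-1.04)), (np.float64(-0.74), np.float64(0.07), np.float64(-0.75))]
[ 0.38606034  0.12763633  2.16720971 -0.17659031  0.29139279 -1.31918065]
```

Request:
servo_tool([
  [0.015,0.005,-0.02,0,0,0,-1],
  [0.03,0.01,-0.041,0,0,0,-1],
  [0.045,0.014,-0.061,0,0,0,-1],
  [0.058,0.018,-0.079,0,0,0,-1],
  [0.0685,0.0218,-0.0935,0,0,0,-1],
  [0.0685,0.0218,-0.0935,0,0,0,-1],
])

```text
time: 35.48
ee_pos: [535.1, 209.7, 113.3]
tool_rot: [-0.139, 0.951, 0.04, 0.272]
contact_force: [-0.6, -1.4, -0.1]
gripper_width: 29.8
gripper_force: 60.5
```

```bash
python3 tilt.py 2 -54.8 0.5 -3 5 -1|sed -n 4p|cut -c1-110;python3 - <<'E'
from h import *
print(state()['joints'])
p,d=camera('scene');save('s2.png',cv2.resize(p[220:380,320:520],None,fx=3.5,fy=3.5,interpolation=cv2.INTER_CUBIC))
E
```

```text
8 z [ 0.51  0.15 -0.85] d [0.0042 0.0011 0.0024] rot [-0.     -0.0005  0.0001] [(np.float64(-0.3), np.float64(
[ 0.37947336  0.25631712  2.16192277 -0.27318654  0.17450267 -1.22525637]
```

View pics/s2.png

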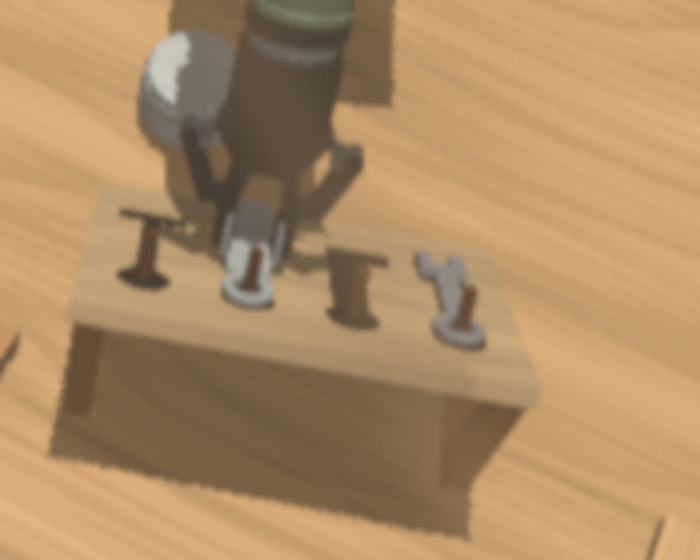

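Request:
servo_tool([
  [0,0,0,0,0,0,0.08],
  [0,0,0,0,0,0,0.08],
  [0,0,0,0,0,0,0.08],
  [0,0,0,0,0,0,0.08],
  [-0.03,-0.009,0.05,0,0,0,0.08],
  [-0.1,-0.03,0.17,0,0,0,0.08],
  [-0.122,-0.036,0.204,0,0,0,0.3],
  [-0.122,-0.036,0.28,0,0,0,1],
])

```text
time: 36.52
ee_pos: [472.0, 191.1, 254.1]
tool_rot: [-0.139, 0.952, 0.04, 0.271]
contact_force: [0.9, 1.1, -0.5]
gripper_width: 71.7
gripper_force: 0.0
```

```bash
python3 chk.py 2 0 0 0 5 -1 gauge; python3 tool.py top tkey; python3 goto.py 458 -264.5 240 -6.5
```

```text
[476.1 192.8 261.6] [ 0.4  -0.04  2.05 -0.1   0.56 -1.39] 78.32183363438027
gauge 0.61 569 height above face pct [ 2.6  7.6 11.1] U range [-91.  11.] L [-18.  16.] rect [-41.3  -1.6] [107.4  38.2] 1.5
tcp [476.2 192.8 259.8] x dir -163.44 j [ 0.4  -0.04  2.06 -0.11  0.56 -1.39] w 84.4
tkey 0.83 eye [ 403.1 -258.3] org [ 457.9 -263.7] dir 174.3 dir2 174.1 span -130.4 18.5 side -25.6 29.4 [71. 71. 70.]
tkey no hole 0.71 [299.9, 175.6] [657.14855549  38.69903352  29.44941708]
tkey no hole 0.63 [480.9, 230.6] [ 508.96164685 -389.01899307   49.91455272]
now [474.  191.8 254.7] d [-0.0321 -0.9125 -0.0294] rot [-0.2457 -0.0221  0.8413] j [ 0.4  -0.03  2.06 -0.11  0.56 -1.39]
```

```bash
python3 goto.py 458 -264 240 174
```

```text
now [474.  191.8 254.7] d [-0.0321 -0.9115 -0.0294] rot [-0.0168  0.1784 -0.1222] j [ 0.4  -0.03  2.06 -0.11  0.56 -1.39]
```

Request:
servo_tool([
  [0,-0.12,0.03,-0.017,0.178,-0.122,0.05],
  [-0.032,-0.912,0.03,-0.017,0.178,-0.122,0.05],
  [-0.032,-0.912,0.03,-0.017,0.178,-0.122,0.05],
  [-0.032,-0.912,0,-0.017,0.178,-0.122,0.05],
  [-0.032,-0.912,-0.029,-0.017,0.178,-0.122,0.05],
  [-0.032,-0.912,-0.029,-0.017,0.178,-0.122,0.05],
  [-0.032,-0.912,-0.029,-0.017,0.178,-0.122,0.05],
  [-0.032,-0.912,-0.029,-0.017,0.178,-0.122,0.05],
  [-0.032,-0.912,-0.029,-0.017,0.178,-0.122,0.05],
  [-0.032,-0.912,-0.029,-0.017,0.178,-0.122,0.05],
])

```text
time: 37.98
ee_pos: [457.7, -263.3, 238.6]
tool_rot: [0.052, 0.999, 0.001, -0.001]
contact_force: [0.2, 0.2, -0.5]
gripper_width: 45.0
gripper_force: 0.0
```

```bash
python3 tool.py wrist tkey;  python3 goto.py 458 -264 0 174;python3 chk.py 2 0 0 0 5 -1 gauge
```

```text
tcp [ 457.7 -263.3  238.6] x dir 174.07 j [-0.54  0.24  1.66 -0.    1.25 -2.01] w 45.0
tkey 0.93 eye [ 402.3 -256.8] org [ 457.  -262.8] dir 173.8 dir2 174.5 span -131.4 17.5 side -26.3 26.6 [95. 94. 92.]
tkey 0.75 eye [618.9 -77.6] org [ 600.8 -129.5] dir 70.8 dir2 79.0 span -62.2 25.2 side -24.8 17.3 [234. 229. 214.]
now [ 458.1 -263.   239.3] d [-2.000e-04 -1.900e-03 -4.787e-01] rot [-0.     -0.0002 -0.0008] j [-0.54  0.24  1.66 -0.    1.25 -2.01]
[ 458.2 -263.1  239.6] [-0.54  0.24  1.66 -0.    1.25 -2.01] 44.84584987880528
gauge 0.58 884 height above face pct [ 0.8  7.5 10.8] U range [-135.   11.] L [-18.  16.] rect [-64.7  -0.2] [ 38.1 155. ] 89.2
```

Request:
servo_tool([
  [-0.002,0,-0.1,0,0,0,-0.2],
  [-0.002,0,-0.2,0,0,0,-0.2],
  [-0.002,0,-0.3,0,0,0,-0.2],
  [-0.002,0,-0.4,0,0,0,-0.2],
  [-0.002,0,-0.45,0,0,0,-0.2],
  [-0.002,0,-0.473,0,0,0,-0.2],
  [-0.002,0,-0.473,0,0,0,-0.2],
  [-0.002,0,-0.473,0,0,0,-1],
  [-0.002,0,-0.473,0,0,0,-1],
  [-0.002,0,-0.473,0,0,0,-1],
  [-0.002,0,-0.473,0,0,0,-1],
])

```text
time: 39.55
ee_pos: [458.0, -264.7, 4.6]
tool_rot: [0.052, 0.999, -0.001, 0.001]
contact_force: [-0.3, 0.6, 6.2]
gripper_width: 11.5
gripper_force: 59.1
```

Request:
servo_tool([
  [0,0,0.1,0,0,0,-1],
  [0,0,0.2,0,0,0,-1],
  [0,0,0.3,0,0,0,-1],
  [0,0,0.4,0,0,0,-1],
  [0,0,0.5,0,0,0,-1],
  [0,0,0.5,0,0,0,-1],
])

```text
time: 40.3
ee_pos: [458.7, -265.3, 257.6]
tool_rot: [0.052, 0.999, -0.003, 0.004]
contact_force: [0.3, 0.3, -1.6]
gripper_width: 11.5
gripper_force: 59.2
```

```bash
python3 held.py tkey 1; python3 goto.py 445 100 262 95; python3 tilt.py 3 54.8 0 0 65 1
```

```text
tcp [ 458.7 -265.3  257.6] w 11.5 F [ 0.3  0.3 -1.6]
0.69 [184.2, 363.3] med tool [-209.4 -155.4  251.4] range [-244.  -169.7  -49.8] [ 11.9 -35.7 261.1]
0.55 [319.3, 249.1] med tool [31.5  0.9 -5. ] range [-60.8 -14.7  -6.3] [72.6 17.1  0.5]
  hole px 318.70608913998745 179.47225360954172 top z -5.009841572946641 eye in tool [56.9  1.2 -2.5] mid z -0.009841572946641008
now [ 456.5 -263.9  252.8] d [-0.0229  0.7278  0.0184] rot [-0.000e+00 -2.000e-04 -4.392e-01] j [-0.55  0.23  1.63 -0.    1.28 -2.01]
0 z [ 0.62  0.18 -0.77] d [ 0.1359  0.7851 -0.1919] rot [ 0.3055  0.0284 -0.8272] [(np.float64(1.22), np.float64(0.53), np.float64(-0.3)), (np.float64(1.3), np.float64(0.52), np.float64(-0.4)), (np.float64(1.39), np.float64(0.51), np.float64(-0.5))]
4 z [ 0.56  0.17 -0.81] d [ 0.1314  0.7838 -0.1859] rot [ 0.2756  0.0256 -0.8362] [(np.float64(1.09), np.float64(0.52), np.float64(-0.19)), (np.float64(1.17), np.float64(0.49), np.float64(-0.28)), (np.float64(1.26), np.float64(0.48), np.float64(-0.38))]
6 z [ 0.54  0.16 -0.83] d [ 0.1293  0.7832 -0.1827] rot [ 0.2606  0.0242 -0.8403] [(np.float64(1.02), np.float64(0.51), np.float64(-0.12)), (np.float64(1.1), np.float64(0.49), np.float64(-0.22)), (np.float64(1.18), np.float64(0.46), np.float64(-0.31))]
8 z [ 0.51  0.15 -0.85] d [ 0.1273  0.7826 -0.1795] rot [ 0.2456  0.0228 -0.8442] [(np.float64(0.94), np.float64(0.51), np.float64(-0.06)), (np.float64(1.02), np.float64(0.48), np.float64(-0.15)), (np.float64(1.11), np.float64(0.45), np.float64(-0.25))]
10 z [ 0.48  0.14 -0.87] d [ 0.1254  0.782  -0.1762] rot [ 0.2305  0.0214 -0.8479] [(np.float64(0.87), np.float64(0.51), np.float64(0.0)), (np.float64(0.95), np.float64(0.48), np.float64(-0.08)), (np.float64(1.03), np.float64(0.45), np.float64(-0.18))]
```

Request:
servo_tool([
  [0,0.5,0.03,0,0,-0.44,-1],
  [0,0.5,0.03,0,0,-0.44,-1],
  [0,0.5,0.03,0,0,-0.44,-1],
  [0,0.5,0.03,0,0,-0.44,-1],
  [0,0.5,0.03,0,0,-0.44,-1],
  [0,0.5,0.03,0,0,-0.44,-1],
  [0,0.5,0.03,0,0,-0.44,-1],
  [0,0.5,0.03,0,0,-0.44,-1],
])

```text
time: 41.4
ee_pos: [455.7, -14.0, 265.7]
tool_rot: [0.678, 0.735, -0.002, -0.002]
contact_force: [-0.2, -0.3, -1.7]
gripper_width: 11.7
gripper_force: 59.3
```

```bash
python3 tilt.py 3 56.5 1 0 65 1|cut -c1-110
```

```text
0 z [ 0.62  0.18 -0.77] d [ 0.1343  0.2864 -0.2199] rot [ 0.1966 -0.1368 -0.4149] [(np.float64(1.38), np.float
4 z [ 0.56  0.17 -0.81] d [ 0.1297  0.285  -0.2137] rot [ 0.1769 -0.1233 -0.4184] [(np.float64(1.07), np.float
6 z [ 0.54  0.16 -0.83] d [ 0.1275  0.2844 -0.2105] rot [ 0.167  -0.1166 -0.42  ] [(np.float64(0.92), np.float
8 z [ 0.51  0.15 -0.85] d [ 0.1255  0.2838 -0.2072] rot [ 0.1572 -0.1098 -0.4216] [(np.float64(0.8), np.float6
10 z [ 0.48  0.14 -0.87] d [ 0.1235  0.2832 -0.2038] rot [ 0.1473 -0.1031 -0.423 ] [(np.float64(0.68), np.floa
```

Request:
servo_tool([
  [0.05,0.2,0,0.157,-0.11,-0.422,-1],
  [0.1255,0.284,0,0.157,-0.11,-0.422,-1],
  [0.1255,0.284,0,0.157,-0.11,-0.422,-1],
  [0.1255,0.284,0,0.157,-0.11,-0.422,-1],
  [0.1255,0.284,0,0.157,-0.11,-0.422,-1],
  [0.1255,0.284,0,0.157,-0.11,-0.422,-1],
  [0.1255,0.284,-0.05,0.157,-0.11,-0.422,-1],
  [0.1255,0.284,-0.1,0.157,-0.11,-0.422,-1],
  [0.1255,0.284,-0.207,0.157,-0.11,-0.422,-1],
  [0.1255,0.284,-0.207,0.157,-0.11,-0.422,-1],
  [0.1255,0.284,-0.207,0.157,-0.11,-0.422,-1],
])

```text
time: 42.78
ee_pos: [520.5, 127.8, 165.1]
tool_rot: [0.951, 0.14, 0.273, -0.036]
contact_force: [-0.5, -0.7, -1.0]
gripper_width: 11.4
gripper_force: 59.4
```

```bash
python3 held.py tkey 2; python3 tilt.py 3 56.5 1 0 7 1|sed -n 4p|cut -c1-250;python3 -c "
from h import *;print(state()['joints'])"
```

```text
tcp [520.5 127.8 165.1] w 11.4 F [-0.5 -0.7 -1. ]
0.73 [317.9, 250.3] med tool [31.8 -0.9 -4.6] range [-60.1 -16.7  -5.9] [73.5 15.2  2.7]
  hole px 318.74014129736673 179.38766859344895 top z -4.645124908526029 eye in tool [57.8 -0.6 -2.1] mid z 0.35487509147397134
8 z [ 0.51  0.15 -0.85] d [ 0.0657  0.0213 -0.0979] rot [0.002  0.0016 0.0001] [(np.float64(0.32), np.float64(0.16), np.float64(1.17)), (np.float64(0.46), np.float64(0.12), np.float64(1.03)), (np.float64(0.76), np.float64(0.08), np.float64(0.73))]
[0.19212175 0.1161918  2.16828873 0.1548209  0.30075845 1.33601982]
```

View pics/held_tkey_2.png

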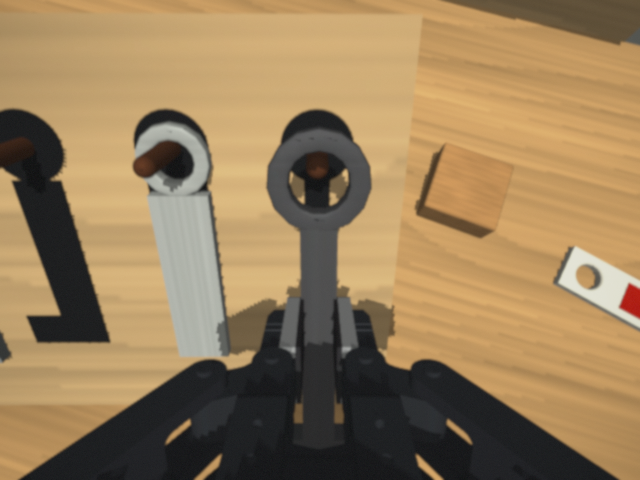

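Tkey eye (320,180) lines up with the peg tip (318,163), and the gauge is hung properly. Inserting.

Request:
servo_tool([
  [0.015,0.005,-0.021,0.002,0.002,0,-1],
  [0.03,0.01,-0.043,0.002,0.002,0,-1],
  [0.045,0.015,-0.065,0.002,0.002,0,-1],
  [0.058,0.019,-0.085,0.002,0.002,0,-1],
  [0.065,0.021,-0.097,0.002,0.002,0,-1],
  [0.065,0.021,-0.097,0.002,0.002,0,-1],
])

```text
time: 43.62
ee_pos: [552.3, 138.3, 115.5]
tool_rot: [0.952, 0.139, 0.27, -0.04]
contact_force: [-0.6, 0.0, -0.4]
gripper_width: 11.6
gripper_force: 59.6
```

```bash
python3 tilt.py 3 56.5 1 0 7 1|sed -n 4p|cut -c1-110; python3 held.py tkey 3;python3 -c "
from h import *;print(state()['joints'])"
```

```text
8 z [ 0.51  0.15 -0.85] d [0.0037 0.0005 0.0043] rot [ 0.0003 -0.0019  0.0001] [(np.float64(0.31), np.float64(
tcp [552.3 138.3 115.5] w 11.6 F [-0.6  0.  -0.4]
0.95 [317.8, 256.4] med tool [29.8 -0.5 -4.9] range [-60.8 -16.4  -6.8] [73.5 15.3  1.4]
  hole px 318.7394384955516 185.25331628575995 top z -5.541286995944631 eye in tool [55.9 -0.6 -3. ] mid z -0.5412869959446311
[0.1976112  0.2439247  2.16824613 0.27130063 0.18504173 1.22546142]
```

Request:
servo_tool([
  [0,0,0,0,0,0,-0.2],
  [0,0,0,0,0,0,-0.2],
  [0,0,0,0,0,0,-0.2],
  [0,0,0,0,0,0,-0.2],
  [-0.03,-0.009,0.05,0,0,0,-0.2],
  [-0.1,-0.03,0.17,0,0,0,-0.2],
  [-0.122,-0.036,0.204,0,0,0,0.3],
  [-0.122,-0.036,0.28,0,0,0,1],
])

```text
time: 44.72
ee_pos: [489.2, 119.8, 256.1]
tool_rot: [0.952, 0.139, 0.269, -0.04]
contact_force: [-0.2, 1.0, 0.0]
gripper_width: 69.2
gripper_force: 0.0
```

```bash
python3 tool.py top tag; python3 goto.py 630 -105 240 80; python3 chk.py 3 0 0 0 5 -1 tkey
```

```text
tcp [489.2 119.8 256.1] x dir 16.58 j [ 0.18 -0.05  2.07  0.11  0.57  1.39] w 69.2
tag 0.91 eye [621.7 -77.4] org [ 613.8 -111.5] dir 77.0 dir2 74.8 span -64.2 19.7 side -19.3 21.2 [180. 176. 161.]
now [493.7 120.6 261.7] d [ 0.2726 -0.4513 -0.0434] rot [-0.1409  0.1258  0.3423] j [ 0.18 -0.05  2.06  0.11  0.57  1.39]
[492.4 120.4 258.9] [ 0.18 -0.05  2.06  0.11  0.57  1.39] 85.04227280592357
tkey 0.64 343 height above face pct [ 2.6  9.1 12.7] U range [-93.  12.] L [-15.  17.] rect [-40.3   5.4] [ 35.3 107.8] 84.1tool.py:18: RuntimeWarning: Mean of empty slice.
  q=T[(r>lo)&(r<hi)]; D=-q.mean(0);D/=np.linalg.norm(D)
  ret = um.true_divide(
tool.py:19: RuntimeWarning: Mean of empty slice.
  vv=np.linalg.svd(q-q.mean(0))[2][0]; vv*=np.sign(vv@D)
Traceback (most recent call last):
  File "tool.py", line 32, in <module>
    for n in sys.argv[2:]: find(n,sys.argv[1],35 if n=='tag' else 55)
                           ~~~~^^^^^^^^^^^^^^^^^^^^^^^^^^^^^^^^^^^^^^
  File "tool.py", line 21, in find
    res.append((o['p'],org,vv)); print(name,round(o['p'],2),'eye',e.round(1),'org',org.round(1),'dir',np.degrees(np.arctan2(vv[1],vv[0])).round(1),'dir2',np.degrees(np.arctan2(D[1],D[0])).round(1),'span',L.min().round(1),L.max().round(1),'side',(T@[-vv[1],vv[0]]).min().round(1),(T@[-vv[1],vv[0]]).max().round(1),rgb)
                                                                                                                                                                                                            ~~~~~^^
ValueError: zero-size array to reduction operation minimum which has no identity
```

```bash
python3 goto.py 614 -111 200 76
```

```text
now [491.3 120.3 256.7] d [ 0.2454 -0.4626 -0.1134] rot [-0.1336  0.1273  0.3211] j [ 0.18 -0.04  2.07  0.11  0.57  1.39]
```

Request:
servo_tool([
  [0,-0.1,0.03,-0.134,0.127,0.321,0.3],
  [0.1,-0.463,0.03,-0.134,0.127,0.321,0.3],
  [0.2,-0.463,0.03,-0.134,0.127,0.321,0.3],
  [0.245,-0.463,0,-0.134,0.127,0.321,0.3],
  [0.245,-0.463,-0.05,-0.134,0.127,0.321,0.3],
  [0.245,-0.463,-0.113,-0.134,0.127,0.321,0.3],
  [0.245,-0.463,-0.113,-0.134,0.127,0.321,0.3],
  [0.245,-0.463,-0.113,-0.134,0.127,0.321,0.3],
  [0.245,-0.463,-0.113,-0.134,0.127,0.321,0.3],
])

```text
time: 46.05
ee_pos: [613.4, -111.1, 199.0]
tool_rot: [0.788, 0.615, -0.0, 0.001]
contact_force: [-0.7, 0.1, -0.0]
gripper_width: 55.9
gripper_force: 0.0
```

```bash
sed -i "s/    if len(P)<50: continue/    if len(P)<50 or o['p']<.6: continue/;s/        T=P\[/        if (np.abs(P[:,2]-TH[name])<5).sum()<30: continue\n        T=P[/" tool.py; python3 tool.py wrist tag; python3 chk.py 3 0 0 0 5 -1 tkey,gauge,spanner;  python3 goto.py 614 -111 -1 76
```

```text
tcp [ 613.4 -111.1  199. ] x dir 75.92 j [-0.2   0.42  1.5  -0.    1.23  0.05] w 55.9
tag 0.74 eye [621.6 -75.3] org [ 613.  -109.2] dir 75.8 dir2 76.7 span -65.0 19.2 side -18.4 17.9 [141. 138. 126.]
[ 613.4 -111.5  200.1] [-0.2   0.41  1.5  -0.    1.23  0.05] 55.544601694639724
tkey 0.78 595 height above face pct [ 0.   9.2 12.7] U range [-134.   12.] L [-25.  22.] rect [-62.2   3.7] [150.4  51.7] 4.6
gauge 0.8 891 height above face pct [-0.1  7.5 10.5] U range [-135.   10.] L [56. 91.] rect [-63.2  74. ] [ 37.2 152.2] 88.8
spanner 0.6 549 height above face pct [ 3.7  7.7 10.8] U range [-136.   11.] L [206. 241.] rect [-64.  226.3] [151.7  40.9] 0.2
now [ 613.6 -111.4  200.2] d [ 0.0008  0.0009 -0.4023] rot [0.0006 0.0006 0.0002] j [-0.2   0.41  1.5  -0.    1.23  0.05]
```

Request:
servo_tool([
  [-0.001,0.004,-0.1,0,0,0,0.12],
  [-0.001,0.004,-0.2,0,0,0,0.12],
  [-0.001,0.004,-0.3,0,0,0,0.12],
  [-0.001,0.004,-0.36,0,0,0,0.12],
  [-0.001,0.004,-0.402,0,0,0,0.12],
  [-0.001,0.004,-0.402,0,0,0,0.12],
  [-0.001,0.004,-0.402,0,0,0,-1],
  [-0.001,0.004,-0.402,0,0,0,-1],
  [-0.001,0.004,-0.402,0,0,0,-1],
  [-0.001,0.004,-0.402,0,0,0,-1],
])

```text
time: 47.6
ee_pos: [613.5, -109.4, -0.6]
tool_rot: [0.788, 0.616, 0.0, 0.001]
contact_force: [-1.5, 1.1, 6.0]
gripper_width: 33.7
gripper_force: 62.9
```

Request:
servo_tool([
  [0,0,0.1,0,0,0,-1],
  [0,0,0.2,0,0,0,-1],
  [0,0,0.3,0,0,0,-1],
  [0,0,0.35,0,0,0,-1],
  [0,0,0.35,0,0,0,-1],
  [0,0,0.35,0,0,0,-1],
])

```text
time: 48.35
ee_pos: [612.3, -109.0, 171.8]
tool_rot: [0.788, 0.616, -0.001, -0.0]
contact_force: [0.0, 0.0, -1.1]
gripper_width: 33.8
gripper_force: 60.2
```

```bash
python3 held.py tag 1
cat > post.py <<'E'
from h import *
import sys
e=np.array(list(map(float,sys.argv[1:4])));z=float(sys.argv[4]);psi=float(sys.argv[5])
Rt=R.from_euler('z',psi,degrees=True)*R.from_euler('x',180,degrees=True)
s=state();p=np.array([552.9,-395.3,z])-Rt.apply(e)
print('target',p.round(1),'now',s['ee_pos'].round(1),'d',((p-s['ee_pos'])/500).round(4),'rot',((Rt*R.from_quat(s['tool_rot']).inv()).as_rotvec()/np.pi).round(4),s['joints'].round(2))
E
python3 post.py 35 0 -3 125 84
```

```text
tcp [ 612.3 -109.   171.8] w 33.8 F [ 0.   0.  -1.1]
0.6 [315.4, 296.1] med tool [15.7  0.1 -8.3] range [-27.2 -16.9  -9.6] [54.6 17.3 -2.9]
  hole px 318.22339005672336 242.22622622622623 top z -8.087020318412016 eye in tool [35.9  0.2 -6.1] mid z -4.087020318412016
target [ 549.2 -430.1  122. ] now [ 612.3 -109.   171.4] d [-0.1261 -0.6422 -0.0988] rot [ 0.0004 -0.0009  0.0444] [-0.19  0.43  1.54 -0.    1.17  0.05]
```

Request:
servo_tool([
  [-0.126,-0.642,0,0,0,0.044,-1],
  [-0.126,-0.642,0,0,0,0.044,-1],
  [-0.126,-0.642,0,0,0,0.044,-1],
  [-0.126,-0.642,0,0,0,0.044,-1],
  [-0.126,-0.642,0,0,0,0.044,-1],
  [-0.126,-0.642,-0.03,0,0,0.044,-1],
  [-0.126,-0.642,-0.08,0,0,0.044,-1],
  [-0.126,-0.642,-0.1,0,0,0.044,-1],
  [-0.126,-0.642,-0.1,0,0,0.044,-1],
  [-0.126,-0.642,-0.1,0,0,0.044,-1],
])

```text
time: 49.7
ee_pos: [551.1, -429.9, 124.4]
tool_rot: [0.743, 0.669, 0.0, 0.002]
contact_force: [0.8, -0.4, -0.8]
gripper_width: 34.2
gripper_force: 60.2
```

```bash
python3 held.py tag 2; python3 post.py 35.5 0 -4 54 84
```

```text
tcp [ 551.1 -429.9  124.4] w 34.2 F [ 0.8 -0.4 -0.8]
0.95 [320.8, 295.4] med tool [15.7  0.6 -8.3] range [-27.3 -16.7  -9.6] [54.5 17.5 -2.9]
  hole px 317.9559118236473 242.09694388777555 top z -8.102469621584419 eye in tool [35.9  0.2 -6.1] mid z -4.102469621584419
target [ 549.2 -430.6   50. ] now [ 551.  -430.2  124.8] d [-0.0037 -0.0009 -0.1496] rot [0.0009 0.0009 0.0002] [-0.68  0.58  1.4  -0.    1.15 -0.57]
```

View pics/held_tag_2.png

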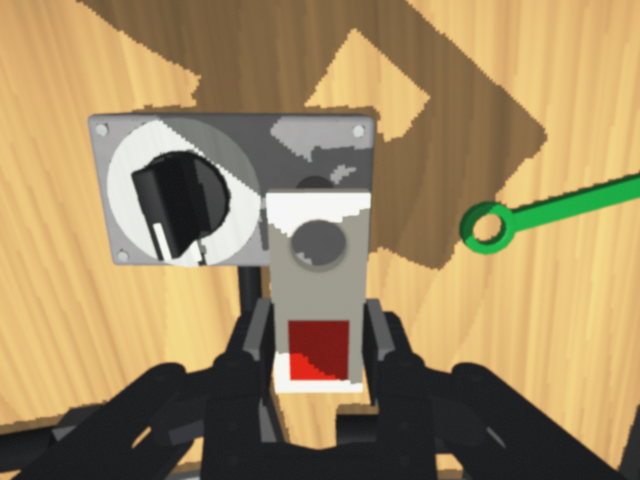

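Request:
servo_tool([
  [-0.003,-0.001,-0.04,0,0,0,-1],
  [-0.003,-0.001,-0.07,0,0,0,-1],
  [-0.003,-0.001,-0.1,0,0,0,-1],
  [-0.003,-0.001,-0.1,0,0,0,-1],
])

```text
time: 50.3
ee_pos: [548.2, -430.1, 72.0]
tool_rot: [0.744, 0.669, -0.0, -0.0]
contact_force: [0.5, 0.7, -0.7]
gripper_width: 33.7
gripper_force: 60.2
```

```bash
python3 post.py 35.5 0 -4 54 84; python3 held.py tag 3; python3 -c "
import cv2;a=cv2.imread('pics/held_tag_3.png');cv2.imwrite('pics/h3c.png',cv2.resize(a[80:320,60:400],None,fx=2,fy=2))"
```

```text
target [ 549.2 -430.6   50. ] now [ 548.2 -430.1   72. ] d [ 0.0021 -0.001  -0.0439] rot [-0.0001 -0.0003  0.0004] [-0.68  0.63  1.46 -0.    1.05 -0.58]
tcp [ 548.2 -430.1   72. ] w 33.7 F [ 0.5  0.7 -0.7]
0.88 [319.5, 297.4] med tool [15.7  0.6 -8.3] range [-27.5 -16.9  -9.6] [54.5 17.6 -1.3]
  hole px 318.75367865952194 242.1223101131241 top z -8.056713028133288 eye in tool [35.8  0.5 -6.1] mid z -4.056713028133288
```

View pics/h3c.png

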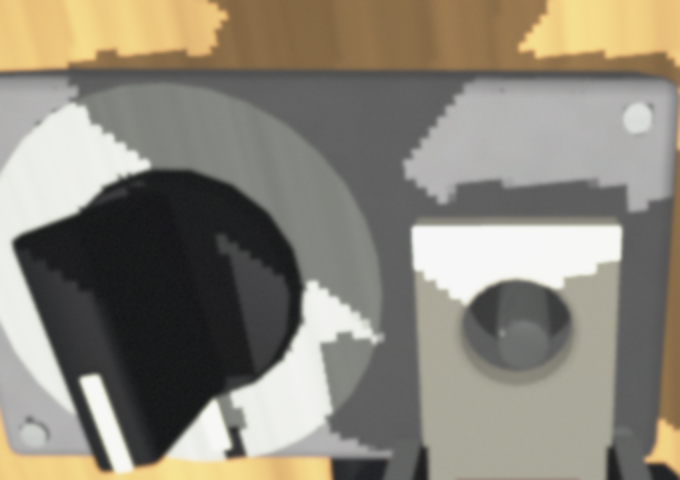

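Request:
servo_tool([
  [0.001,-0.001,-0.02,0,0,0,-1],
  [0.001,-0.001,-0.035,0,0,0,-1],
  [0.001,-0.001,-0.043,0,0,0,-1],
  [0.001,-0.001,-0.043,0,0,0,-1],
])

```text
time: 50.9
ee_pos: [549.1, -431.0, 51.5]
tool_rot: [0.744, 0.669, -0.0, 0.001]
contact_force: [-0.4, 0.8, -0.6]
gripper_width: 34.2
gripper_force: 60.2
```

Request:
servo_tool([
  [0,0,-0.001,0,0,0,0.15],
  [0,0,-0.001,0,0,0,0.15],
  [0,0,-0.001,0,0,0,0.15],
  [0,0,0,0,0,0,0.15],
  [0,0,0.05,0,0,0,0.15],
  [0,0,0.15,0,0,0,0.15],
  [0,0,0.3,0,0,0,0.15],
  [-0.136,0.086,0.43,0,0,0.05,0.15],
  [-0.136,0.086,0.43,0,0,0.05,0.5],
  [-0.136,0.086,0.43,0,0,0.05,1],
])

```text
time: 52.15
ee_pos: [480.9, -388.1, 271.6]
tool_rot: [0.689, 0.725, 0.0, 0.005]
contact_force: [0.3, -0.6, -0.2]
gripper_width: 79.6
gripper_force: 0.0
```

```bash
python3 dial.py w5.png; python3 mark.py 2>/dev/null| tr '|' '\n' | awk '$1>=252&&$1<=292'
python3 - <<'E'
from h import *
a=cv2.imread('pics/w5.png');cv2.imwrite('pics/w5c.png',cv2.resize(a[100:340,200:480],None,fx=2.5,fy=2.5))
s=state();p,d=camera('wrist')
o=outline_of('wrist','tag')[0];P=cloud('wrist',d,o['mask'])[0];print(o['p'],np.percentile(P[:,2],[5,50,95]),cv2.minAreaRect(P[:,:2].astype(np.float32)))
E
```

```text
[ 480.86807005 -388.1343326   271.5898143 ] [6.88970392e-01 7.24774208e-01 2.01522403e-04 4.70166053e-03] [ 0.30577882 -0.56730766 -0.1987735 ]
top ((507.1334533691406, -401.54180908203125), (108.94156646728516, 152.89804077148438), 83.51439666748047) 47.99867534278059 10053
62 50 ((479.10186767578125, -365.9421081542969), (11.503628730773926, 1.8544706106185913), 8.740765571594238) [ 479.1 -365.7] 79.6447237009358
62 67 ((551.43017578125, -392.9156799316406), (9.459851264953613, 3.8780405521392822), 36.38732147216797) [ 551.  -392.5] 79.9679128980489
80 748 ((480.7207336425781, -387.29254150390625), (11.803455352783203, 44.38623809814453), 3.0820889472961426) [ 480.8 -385.7] 92.32433294723563
80 100 ((553.0828247070312, -395.1854248046875), (9.207769393920898, 9.240728378295898), 30.063953399658203) [ 552.9 -395. ] 85.52901895861714
ptr 0.61 [315.7, 199.1] 2394 [ 480.2 -384.3   52.7]
ptr 0.59 [314.7, 169.5] 3935 [ 479.7 -381.7   46.8]
 252 213 207 50.0 
 256 209 199 49.9 
 260 199 153 50.0 
 264 195 166 49.5 
 268 165 120 51.0 
 272 201 136 56.2 
 276 202 186 50.6 
 280 203 182 49.8 
 284 201 174 50.2 
 288 207 201 50.0 
 292 207 206 50.2 
0.85 [54.77351053 56.69622836 58.01690898] ((551.8438110351562, -431.7696228027344), (49.89435958862305, 115.88816833496094), 4.957977294921875)
```

View pics/w5c.png

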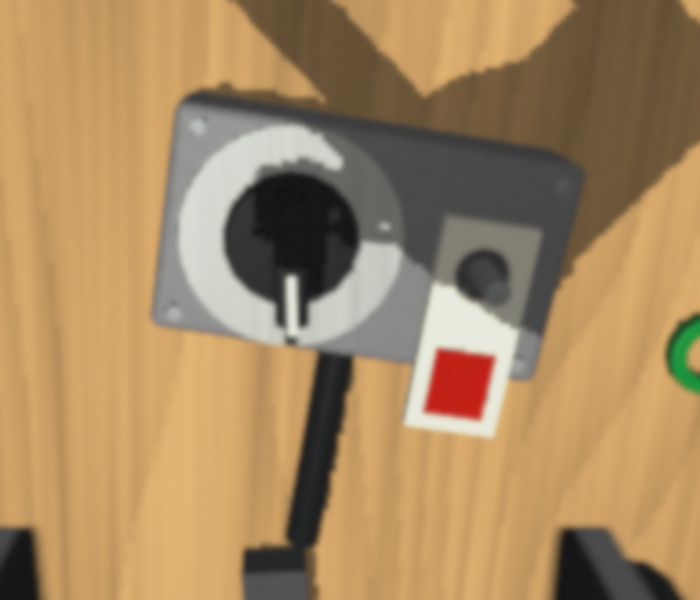

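Tag is flat on the box with the post through its eye, the pointer stands on the mark, and the tools are hung. Handing in.

```bash
python3 chk.py 3 0 0 0 5 -1 tkey,gauge,spanner; python3 -c "
from h import *;print(sign_off())"
```

```text
[ 481.6 -388.3  265.1] [-0.7   0.37  1.4  -0.    1.37 -0.75] 85.05801813186892
tkey 0.76 608 height above face pct [ 0.7  9.4 12.9] U range [-141.   12.] L [-23.  26.] rect [-64.9   4.5] [157.3  55.8] 2.9
gauge 0.82 762 height above face pct [ 4.2  7.7 10.8] U range [-131.   11.] L [57. 89.] rect [-60.7  73.3] [ 34.5 147.6] 89.3
spanner 0.87 601 height above face pct [ 1.9  7.4 11. ] U range [-137.   11.] L [206. 242.] rect [-63.7 224.5] [ 40.9 153.1] 88.3
the job is handed in; nothing more can be done
None
```

I handed the job in at about 52 s on the robot's clock: the dial is on its mark, the spanner, gauge and tkey hang flat on their pegs (the push stick was not there), and the tag is right down over the post; the result of the judging was not shown.

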